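# Lock the vitamin tubs away in the child-proof tray

## Robot

A 6-joint arm with a two-finger parallel gripper is mounted at the origin on the work surface. World frame = base frame: x ahead of the robot, y to its left, z up, the work surface at z = 0. Lengths are in mm, angles in rad, forces in N, time in s.
With the tool pointing down it reaches from about 350 to 975 mm from the base axis. Payload 7.1 kg.
Tool frame: the origin (TCP) lies midway between the tips of the shut fingers; the grasp point (between the pads) lies ctrl.grip_point_offset behind it (ctrl.grip_point_offset is the distance from the TCP to the grasp point, in mm); z points along the fingers, y is the line along which they close (so a half turn about z gives the same grasp; the last joint's range is limited). The gripper opens to 88 mm and grips with 3 to 60 N. Pads are 20 mm wide; open, the fingers measure 115 mm over their backs; the gripper's body (75 mm by 178 mm) begins 61 mm behind the grasp point.
Start: joints at [1.242, 0.423, 1.63, -0, 1.089, -0.019], TCP at [190.511, 595.24, 222.675] pointing down, gripper open.
Joint ranges: [-3, 3], [-0.9, 2.11], [0.09, 2.58], [-1.31, 4.45], [0.11, 2.69], [-2.54, 2.54]. Speed limits (rad/s): [2.39, 2.39, 3.01, 3.14, 3.14, 3.14].

## Interface

Orientations are given as a rotation vector (axis times angle).
In Python, from workcell import ctrl gives the robot as it stands.
- The arm moves only by the tool apply_moves, never from a script. Its argument "targets" is a list of rows, each an object of numbers: "tx", "ty", "tz": the shift along the world's x, y, z in m; "spin": the turn about the world's z in degrees. In form: [{"tx": .., "ty": .., "tz": .., "spin": ..}, ...]. A call has exactly 8 rows; each row is the pose to reach, as a shift and turn from the pose commanded when the call began; what a row does not reach only later rows make up. A row lasts 1/10 s, in which the tool goes at most 50 mm and 8.59 degrees, less where a joint would pass 70% of its speed; a pose out of reach is approached as far as the arm can. A call with a gripper value outside its range is refused whole. "gripper" is the closure, from -1 (fully open) to 1 (shut), set as the call begins (left out, the last holds). The fingers move at their own pace and stop on an object; the grip force is fixed at half the most. Time passes only in rows, so rows that repeat a pose let the fingers close, or fill a call up. It gives the time, the measured TCP pose, the force, the opening and the grip force at its end, in the units of the state.
- ctrl.get_obs(): the state, without advancing time (a new reading comes with each control period).
- ctrl.get_image(name): name is "scene" or "top" or "wrist"; returns the picture (400x640x3 uint8, red, green, blue); there is no depth.
- ctrl.get_calibration(name): a dict with "fov_y" (degrees; the focal length in pixels is half the picture's height over the tangent of half this angle, whatever the lens; pixels are square), "cx", "cy" (the principal point, pixels), "dist" ([k1, k2, p1, p2, k3] as OpenCV has them; the pictures are not rectified), "rvec" (rotation vector, rad) and "tvec" (3), from world to camera coordinates, as OpenCV has them. Camera axes: x right, y down, z forward; pixel columns grow to the right and rows downward; lengths in mm; the calibration is good to about 2 mm. A picture is of the moment at which its call begins: read the wrist's pose just before it. get_calibration takes no time and is no camera call; for the wrist camera it gives the pose at the moment of the call.
- ctrl.close_job(): hands the job in; it is judged then, once.
Trained networks look in the newest picture that a camera, given by its name, has taken for a name from the list of things; names that differ only in an ending like _2 or _b are one class to them, and where a whole thing is asked for, a point or a joint stands for the part that bears it (a point fixed in the world has none). Each returns a list of dicts, best first, with "score" (0 to 1); they miss things now and then, are a little off and sometimes report something else, mostly with a low value. They report only what shows in the picture. A call takes as long as a camera call. They do not tell look-alikes from the thing itself.
- ctrl.outline_of(name, camera): "pixels" (400x640 bool, what is visible of it) and "box" ([left, top, right, bottom] in pixels, round what is visible of it).
- ctrl.pinpoint(name, camera): "uv" ([column, row] in pixels: a listed point, or the origin of a listed thing).
The state is a dict: "t": time; "qpos": joint angles; "qvel": joint speeds; "joint_torque": joint torques, N m; "ee_pos": TCP position; "orientation": TCP orientation; "ft_force": force on the tool from outside, world axes, zero at the start; "moment": the same for the moment, N m; "width": finger opening in mm; "grasp_force": force on a finger pad.
Only numpy, scipy, OpenCV 4.12 (cv2) and the standard library are available. Lean on these libraries where they do the work, as an engineer would, in place of code of your own. Each camera call takes 0.05 s, during which the arm holds its last target. There are 200 camera calls.

## Task

Free the child-proof tray of the oak organiser by pushing its yellow catch in through the red-framed hole with the wooden dowel, not with the fingers, and lay the dowel back on its cork mat. Once the tray is out, stand every vitamin tub on the worktop upright in a compartment of its own, then swing the red keeper bar up until it snaps shut, and after that push the tray fully home until it locks. Leave the salt tin and the other kitchen things where they are.

Things in the scene. Friction and masses are not known exactly. Their poses are not given: they have to be found in the camera images.
- unit: Fixed oak organiser: two cheeks 105 mm high, 12 mm thick, 372 mm apart over their outer faces, under a shelf (books on it to 142 mm). Origin at the centre of its footprint on the worktop; x from its front (robot side) to its back, y to its left. They lie between x = -0.11 and 0.11; the left cheek goes on, 72 mm high, to x = -0.157, with the hole and an outward flare at its front.
- hole (a point): Centre of the mouth of the 24 x 24 mm release hole in the left cheek's outer face (red frame; a red patch on the cheek's top edge is right above), 50 mm above the worktop. Axes as unit: y points out of the hole. The yellow catch fills it, its end 2 mm inside; it frees the tray when pushed along -y to 12 mm or more inside the mouth. Push the dowel's end 16 mm in; 3 to 6 N.
- latch (a joint): Sprung catch on the tray, which locks in the hole: 0 = out, grows to 0.016 m (its stop) as it is pushed in; springs back by itself. It rides up the cheek's flare and clicks into the hole again when the tray is pushed home.
- catch_tip: The yellow end of the catch, 20 x 20 x 18 mm, moving with latch and tray. Its origin is the unit's origin, not the tip: use point hole.
- tray (a joint): White pull-out tray: 0 = shut, 0.100 m = fully out towards the robot (along -x of point row). When freed, a spring slides it fully out and holds it there with about 5 N; pushing it home takes 6 N, and up to about 12 N in the last 50 mm where the catch rides the flare. Home, it stays at about 0.002.
- row (a point): Point on the tray: middle of the row of four compartments, on their floor, 10 mm above the worktop. x to the tray's back, y along the row to the left. Compartments are centred at y = -0.114, -0.038, 0.038, 0.114 m, 58 x 58 mm inside, blue discs on the floor; ribs between them 22 mm high, front panel 22 mm, rear wall 36 mm. Fully out, the row is 80 mm in front of the shelf's edge.
- pull (a point): Centre of the front face of the tray's wooden pull (60 mm wide, 16 mm high, sticking 22 mm out of the tray's front, in its middle), 18 mm above the worktop. Axes as row. Push here along +x to shut the tray.
- keeper (a joint): Red keeper bar, hinged along the tray's front: 0 = swung down towards the robot (open, it falls there by itself), 1.05 rad = shut, upright in front of the tubs. A sprung detent ball resists from 0.35, is passed at 0.7, then draws the bar in to 1.05 and holds it. It can simply be pushed along +x of row, about 3 N.
- bar (a point): Middle of the red keeper bar: polished (slippery), 10 mm thick, 316 mm long, parallel to row's y, 40 mm from its hinge line, which is at x = -0.045, z = 0.016 m in row's axes. Open, the bar is 29 mm in front of the hinge and 28 mm above it; shut, 10 mm behind it and 39 mm above it.
- mat: Cork mat 220 x 100 x 5 mm, fixed on the worktop, the dowel's place. Origin at the centre of its underside, x along its length.
- dowel: Wooden release dowel, 169 mm long, along its x axis: a blue square grip 70 x 24 x 24 mm, a round 14 mm thick nose at +x whose end is 110 mm from the origin, a 24 mm stub at -x. Origin in the middle of the grip's underside; the dowel's axis lies 12 mm above it. 90 g.
- dowel_tip (a point): End of the dowel's nose, on its axis.
- tub0: Vitamin tub whose cap is white (amber, paper label), upright cylinder 46 mm in diameter and 60 mm high, about 110 g; origin at the centre of its underside. May be absent.
- tub1: Vitamin tub whose cap is orange (amber, paper label), upright cylinder 46 mm in diameter and 60 mm high, about 110 g; origin at the centre of its underside. May be absent.
- tub2: Vitamin tub whose cap is green (amber, paper label), upright cylinder 46 mm in diameter and 60 mm high, about 110 g; origin at the centre of its underside. May be absent.
- tub3: Vitamin tub whose cap is yellow (amber, paper label), upright cylinder 46 mm in diameter and 60 mm high, about 110 g; origin at the centre of its underside. May be absent.
- tin: Bystander: blue salt tin with a metal rim, 52 mm in diameter, 75 mm high, without an amber wall or paper label; leave it alone.
- mug: Bystander: blue mug, 80 mm wide, 90 mm high.
- bowl: Bystander: white bowl, 130 mm wide, 50 mm high.
- mill: Bystander: dark wooden pepper mill, 145 mm high.
- plant: Bystander: small plant in a 80 mm clay pot, leaves to 130 mm high.
Not all that is in view belongs to the job. Leave any pink look-alike of the tub1 alone.

How it is judged (in metres and radians):
On the way, in this order (a step that is already met when the one before it is completed fails the run):
1. the dowel pushes the catch in (value of joint latch above 0.005 m and contact force between dowel and catch_tip above 0.5 N).
2. the tray has sprung out (value of joint tray above 0.08 m), for 0.2 s.
3. every tub stands upright in a compartment of the tray, which is out, the keeper bar still open (x of tub0 in the frame of row between -0.02 and 0.02 m and y of tub0 in the frame of row between -0.15 and 0.15 m and z of tub0 in the frame of row between -0.006 and 0.01 m and angle between each of tub0, tub1, tub2, tub3's own z axis and vertical below 0.2 rad and linear speed of each of tub0, tub1, tub2, tub3 below 0.02 m/s and x of tub1 in the frame of row between -0.02 and 0.02 m and y of tub1 in the frame of row between -0.15 and 0.15 m and z of tub1 in the frame of row between -0.006 and 0.01 m and x of tub2 in the frame of row between -0.02 and 0.02 m and y of tub2 in the frame of row between -0.15 and 0.15 m and z of tub2 in the frame of row between -0.006 and 0.01 m and x of tub3 in the frame of row between -0.02 and 0.02 m and y of tub3 in the frame of row between -0.15 and 0.15 m and z of tub3 in the frame of row between -0.006 and 0.01 m and value of joint tray above 0.08 m and value of joint keeper below 0.7 rad), for 0.2 s.
4. the keeper bar is shut in its detent while the tray is out (value of joint keeper above 0.95 rad and value of joint tray above 0.05 m), for 0.2 s.
5. the tray is home and locked (value of joint tray below 0.008 m and value of joint latch below 0.004 m), for 0.2 s.
At the end, for the whole second after the job is handed in: Tray home (within 8 mm), catch out (within 4 mm), keeper bar shut (above 0.95 rad), every tub upright (within 0.2 rad) on a compartment floor (within 20 mm of the row's middle line), dowel at rest on its mat, origin within 50 mm of the mat's centre (all of step 5 and x of tub0 in the frame of row between -0.02 and 0.02 m and y of tub0 in the frame of row between -0.15 and 0.15 m and z of tub0 in the frame of row between -0.006 and 0.01 m and angle between each of tub0, tub1, tub2, tub3's own z axis and vertical below 0.2 rad and linear speed of each of tub0, tub1, tub2, tub3, dowel below 0.02 m/s and x of tub1 in the frame of row between -0.02 and 0.02 m and y of tub1 in the frame of row between -0.15 and 0.15 m and z of tub1 in the frame of row between -0.006 and 0.01 m and x of tub2 in the frame of row between -0.02 and 0.02 m and y of tub2 in the frame of row between -0.15 and 0.15 m and z of tub2 in the frame of row between -0.006 and 0.01 m and x of tub3 in the frame of row between -0.02 and 0.02 m and y of tub3 in the frame of row between -0.15 and 0.15 m and z of tub3 in the frame of row between -0.006 and 0.01 m and value of joint keeper above 0.95 rad and horizontal distance between dowel and mat below 0.05 m and z of dowel in the frame of mat below 0.035 m); the robot touches nothing.
It fails at once if the fingers push the catch (contact force between the fingers and catch_tip above 1 N).
It fails at once if a bystander is pushed away or knocked over (distance of any of tin, mug, bowl, mill, plant from where it was at the start of the episode above 0.04 m or angle between any of tin, mug, bowl, mill, plant's own z axis and vertical above 0.5 rad).
Of tub0, tub1, tub2, tub3 only 3 to 4 are there at a start; the rules pass over those that are not, and their reading is None.
At some moment in a run one of tub0, tub1, tub2, tub3, dowel may be knocked a few centimetres aside while the robot is not near it.
It also fails if it takes over 208 s, if anything falls off the work surface, if the arm or the gripper's body presses on something with over 40 N, if the wrist force passes 120 N, or if a joint passes its speed limit or range.

## Working session

There is one attempt and no reset: what is moved stays moved. The work goes in short steps, Python scripts to look and compute and a tool call to move; the robot and the scene stay as the last step left them, time stands still between calls to the robot, and variables do not carry over. Pictures are saved under pics/ and viewed, at most 14 in all, crops included, and the job is handed in when it is done.

Besides the shell and the picture viewer there is one more tool, called by a JSON object that holds its "op" and its "data". apply_moves: Moves the arm, as the interface text tells. Its arguments: {"type":"object","properties":{"targets":{"type":"array"},"gripper":{"type":"number"}},"required":["targets"]}

```bash
ls; mkdir -p pics
cat > h.py <<'E'
import numpy as np, cv2, json
from workcell import ctrl
def cal(n):
    c=ctrl.get_calibration(n); f=200/np.tan(np.radians(c["fov_y"])/2)
    K=np.array([[f,0,c["cx"]],[0,f,c["cy"]],[0,0,1.]])
    return K,np.array(c["dist"],float),np.array(c["rvec"],float),np.array(c["tvec"],float)
def ray(C,uv):
    K,d,r,t=C; R=cv2.Rodrigues(r)[0]
    p=cv2.undistortPoints(np.array([[uv]],float),K,d)[0,0]
    v=R.T@np.array([p[0],p[1],1]); return -R.T@t, v/np.linalg.norm(v)
def onz(C,uv,z):
    o,v=ray(C,uv); return o+v*(z-o[2])/v[2]
def tri(L):
    A=np.zeros((3,3));b=np.zeros(3)
    for C,uv in L:
        o,v=ray(C,uv);P=np.eye(3)-np.outer(v,v);A+=P;b+=P@o
    x=np.linalg.solve(A,b)
    return x,[float(np.linalg.norm((np.eye(3)-np.outer(ray(C,u)[1],ray(C,u)[1]))@(x-ray(C,u)[0]))) for C,u in L]
def proj(C,p):
    K,d,r,t=C; return cv2.projectPoints(np.array([p],float),r,t,K,d)[0][0,0]
def save(n,im): cv2.imwrite(f"pics/{n}.png",im[:,:,::-1])
E
python3 - <<'E'
from h import *
for n in ["scene","top"]:
    im=ctrl.get_image(n); save(n+"0",im)
    C=cal(n); print(n,C[0][0,0],ray(C,(320,200)))
s=ctrl.get_obs(); print({k:np.round(v,3) for k,v in s.items()}); print(ctrl.grip_point_offset)
for nm in ["hole","row","pull","bar","mat","dowel","dowel_tip","tub0","tub1","tub2","tub3","tin"]:
    for n in ["scene","top"]:
        C=cal(n)
        print(nm,n,[(np.round(d["uv"]).tolist(),round(d["score"],2),np.round(onz(C,d["uv"],{"hole":50,"row":10,"pull":18,"bar":54,"dowel_tip":17,"dowel":5}.get(nm,0))[:2]).tolist()) for d in ctrl.pinpoint(nm,n)[:3]])
E
```

```text
pics
scene 463.2866000955206 (array([1118.48960735, -521.97103534, 1238.59891958]), array([-0.42594686,  0.37160665, -0.82491077]))
top 446.07354571825425 (array([ 431.62193414,  -24.40670217, 1645.20537748]), array([ 0.0584719 ,  0.00291156, -0.99828481]))
{'t': np.float64(0.1), 'qpos': array([ 1.242,  0.424,  1.631,  0.   ,  1.089, -0.019]), 'qvel': array([ 0.001, -0.001,  0.   , -0.001, -0.   ,  0.001]), 'joint_torque': array([-1.0000e-03, -5.4561e+01, -2.7433e+01,  6.4000e-02,  1.9000e-02,
       -0.0000e+00]), 'ee_pos': array([190.371, 594.783, 221.987]), 'orientation': array([-4.850e-01, -3.104e+00,  2.000e-03]), 'ft_force': array([-0.192, -0.39 ,  0.049]), 'moment': array([-0.005, -0.03 ,  0.013]), 'grasp_force': np.float64(0.0), 'width': np.float64(87.711)}
18.700000000000003
hole scene [([397.0, 188.0], 0.92, [635.0, 225.0])]
hole top [([257.0, 172.0], 0.73, [631.0, 204.0])]
row scene [([230.0, 258.0], 0.5, [462.0, -306.0])]
row top []
pull scene [([343.0, 219.0], 0.72, [589.0, 33.0]), ([338.0, 207.0], 0.64, [547.0, 51.0])]
pull top [([308.0, 189.0], 0.92, [569.0, 25.0])]
ba
[... 879 characters left out ...]
 0.7, [283.0, -402.0]), ([427.0, 216.0], 0.62, [462.0, -415.0])]
tub2 scene [([173.0, 236.0], 0.9, [278.0, -390.0]), ([202.0, 250.0], 0.86, [380.0, -351.0]), ([241.0, 283.0], 0.83, [545.0, -326.0])]
tub2 top [([451.0, 254.0], 0.72, [322.0, -496.0]), ([425.0, 265.0], 0.7, [283.0, -402.0]), ([427.0, 216.0], 0.62, [462.0, -415.0])]
tub3 scene [([173.0, 236.0], 0.9, [278.0, -390.0]), ([202.0, 250.0], 0.86, [380.0, -351.0]), ([241.0, 283.0], 0.83, [545.0, -326.0])]
tub3 top [([451.0, 254.0], 0.72, [322.0, -496.0]), ([425.0, 265.0], 0.7, [283.0, -402.0]), ([427.0, 216.0], 0.62, [462.0, -415.0])]
tin scene []
tin top [([401.0, 218.0], 0.52, [458.0, -316.0]), ([411.0, 244.0], 0.52, [360.0, -351.0])]
```

View pics/scene0.png

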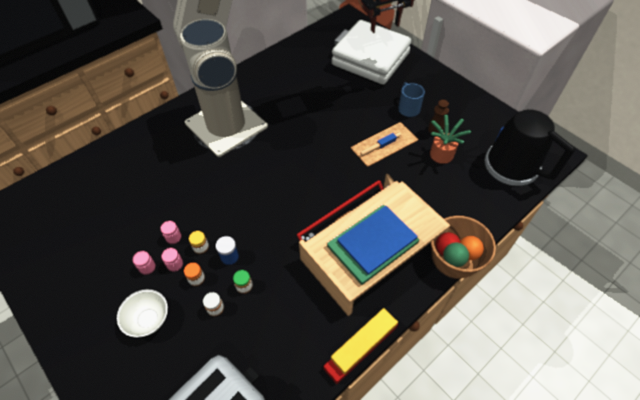

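View pics/top0.png

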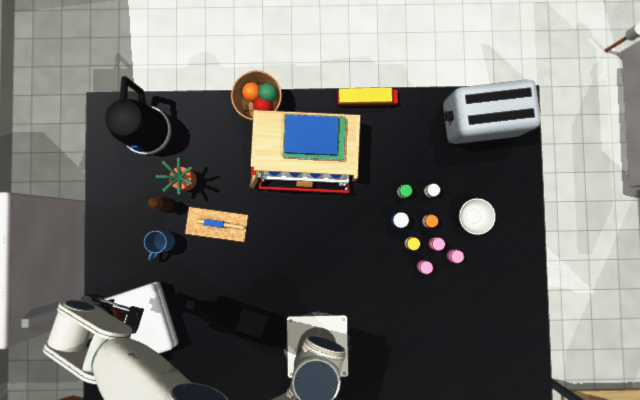

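The scene view shows the tubs: yellow (199,240), orange (193,272), green (242,280), white (213,302). The salt tin is at (227,250) and the three pink look-alikes are to the left. In the top view the dowel is on its mat at (216,224) with its nose towards -y, and the hole is near (257,172).

Run:
```python
from h import *
S,T=cal("scene"),cal("top")
for n,a,b in [("hole",(397,188),(257,172)),("dowel",(386,143),(216,226)),("tip",(362,151),(248,225)),("mat",(382,145),(216,225)),("green",(242,278),(405,190)),("white",(212,300),(432,190)),("orange",(193,269),(431,221)),("yellow",(199,238),(414,243)),("tin",(227,243),(401,219)),("plant",(448,128),(178,178)),("mill",(442,104),(160,204)),("pull",(343,219),(308,189))]:
    x,e=tri([(S,a),(T,b)]); print(n,x.round(),np.round(e,1))
W=cal("wrist"); s=ctrl.get_obs(); R=cv2.Rodrigues(np.array(s["orientation"]))[0]
o,v=ray(W,(320,200)); print("wrist cam in tool",(R.T@(o-s["ee_pos"])).round(1),(R.T@v).round(3),W[0][0,0], "img right in tool",(R.T@cv2.Rodrigues(W[2])[0].T).round(2)[:,0])
```

```text
hole [634. 209.  66.] [8.5 8.5]
dowel [443. 372.  -8.] [6.6 6.6]
tip [445. 245.  50.] [7.3 7.3]
mat [442. 367. -15.] [1.9 1.9]
green [ 556. -324.   49.] [1.3 1.3]
white [ 554. -423.   47.] [0.6 0.6]
orange [ 444. -412.   54.] [2.4 2.4]
yellow [ 368. -347.   54.] [5.4 5.4]
tin [ 453. -299.   81.] [3.8 3.8]
plant [608. 466. 132.] [5.8 5.8]
mill [523. 530. 135.] [10. 10.]
pull [576.  32.   2.] [10.7 10.7]
wrist cam in tool [  68.1   -0.5 -161.1] [-0.24  -0.004  0.971] 355.61628976006455 img right in tool [-0.  1. -0.]
```

{"op": "apply_moves", "data": {"targets": [{"tx":0.03,"ty":-0.03,"tz":0.02,"spin":-8},{"tx":0.06,"ty":-0.07,"tz":0.04,"spin":-16},{"tx":0.09,"ty":-0.11,"tz":0.06,"spin":-24},{"tx":0.12,"ty":-0.14,"tz":0.08,"spin":-32},{"tx":0.15,"ty":-0.18,"tz":0.1,"spin":-40},{"tx":0.18,"ty":-0.21,"tz":0.1,"spin":-48},{"tx":0.21,"ty":-0.24,"tz":0.1,"spin":-56},{"tx":0.21,"ty":-0.24,"tz":0.1,"spin":-64}], "gripper": -1}}

```text
t: 2.1
ee_pos: [403.5, 352.0, 323.2]
orientation: [2.067, 2.364, 0.002]
ft_force: [0.0, 0.8, 0.9]
width: 87.8
grasp_force: 0.0
```

Run:
```python
from h import *
C=cal("wrist"); im=ctrl.get_image("wrist"); save("w1",im)
for nm in ["hole","mat","dowel","dowel_tip"]:
    z={"hole":50,"dowel_tip":17,"dowel":5,"mat":0}[nm]
    print(nm,[(np.round(d["uv"]).tolist(),round(d["score"],2),np.round(onz(C,d["uv"],z)[:2]).tolist()) for d in ctrl.pinpoint(nm,"wrist")[:3]])
```

```text
hole [([476.0, 286.0], 0.65, [630.0, 223.0])]
mat []
dowel [([358.0, 159.0], 0.91, [451.0, 365.0])]
dowel_tip [([337.0, 231.0], 0.89, [437.0, 263.0])]
```

View pics/w1.png

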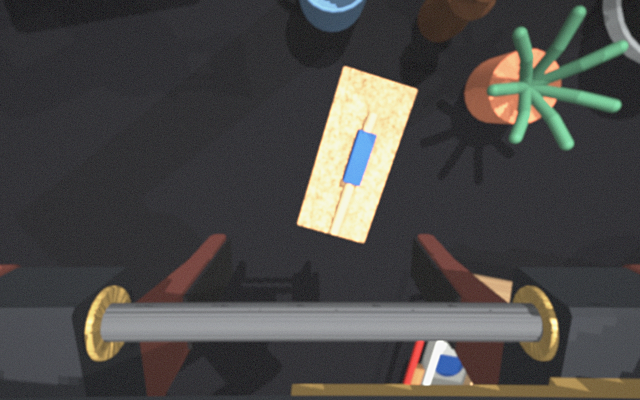

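The wrist view shows the mat with the dowel: blue grip around (360,158), nose end at (335,234), tail at (370,113). The plant is at (515,88), well away.

```bash
cat >> h.py <<'E'
def blue(im):
    h=cv2.cvtColor(im,cv2.COLOR_RGB2HSV); return h
def pts(C,P,z): return np.array([onz(C,p,z) for p in P])
E
python3 - <<'E'
from h import *
im=cv2.imread("pics/w1.png"); h=cv2.cvtColor(im,cv2.COLOR_BGR2HSV)
m=((h[...,0]>100)&(h[...,0]<130)&(h[...,1]>150)&(h[...,2]>60)).astype(np.uint8); m[:110]=0;m[200:]=0
C=cal("wrist")
ys,xs=np.where(m>0); print(len(xs),xs.min(),xs.max(),ys.min(),ys.max())
P=pts(C,np.c_[xs,ys].astype(float),29)[:,:2].astype(np.float32)
r=cv2.minAreaRect(P); print(r, P.mean(0))
for uv in [(335,234),(370,113)]: print(onz(C,uv,17))
print("mat corners",pts(C,[(344,67),(417,88),(365,243),(297,225)],5).round(1))
E
```

```text
200 344 374 131 183
((444.7839050292969, 373.65875244140625), (65.1258773803711, 21.27459144592285), 81.30056762695312) [443.31906 375.74606]
[432.63423704 263.46425223  17.        ]
[451.18160016 430.25496882  17.        ]
mat corners [[410.1 480.8   5. ]
 [506.5 469.5   5. ]
 [478.3 252.3   5. ]
 [378.6 264.7   5. ]]
```

{"op": "apply_moves", "data": {"targets": [{"tx":0.03,"ty":-0.01,"tz":0.0,"spin":-4},{"tx":0.07,"ty":-0.03,"tz":0.0,"spin":-8},{"tx":0.11,"ty":-0.05,"tz":0.0,"spin":-8},{"tx":0.15,"ty":-0.07,"tz":0.0,"spin":-8},{"tx":0.19,"ty":-0.09,"tz":0.0,"spin":-8},{"tx":0.23,"ty":-0.1,"tz":0.0,"spin":-8},{"tx":0.23,"ty":-0.1,"tz":0.0,"spin":-8},{"tx":0.23,"ty":-0.1,"tz":0.0,"spin":-8}]}}

```text
t: 3.15
ee_pos: [630.1, 255.9, 321.7]
orientation: [-2.214, -2.228, 0.002]
ft_force: [-0.2, -0.0, 0.1]
width: 87.8
grasp_force: 0.0
```

Run:
```python
from h import *
C=cal("wrist"); np.savez("cw2.npz",*C); im=ctrl.get_image("wrist"); save("w2",im); print(ctrl.get_obs()["ee_pos"])
for nm in ["hole","dowel","dowel_tip","row","pull","bar"]:
    z={"hole":50,"dowel_tip":17,"dowel":5,"row":10,"pull":18,"bar":44}[nm]
    print(nm,[(np.round(d["uv"]).tolist(),round(d["score"],2),np.round(onz(C,d["uv"],z)[:2]).tolist()) for d in ctrl.pinpoint(nm,"wrist")[:3]])
```

```text
[629.44746879 256.16481855 322.028419  ]
hole [([323.0, 196.0], 0.56, [632.0, 222.0])]
dowel [([178.0, 75.0], 0.87, [448.0, 367.0])]
dowel_tip [([175.0, 162.0], 0.68, [438.0, 258.0])]
row []
pull [([283.0, 312.0], 0.83, [574.0, 40.0])]
bar []
```

View pics/w2.png

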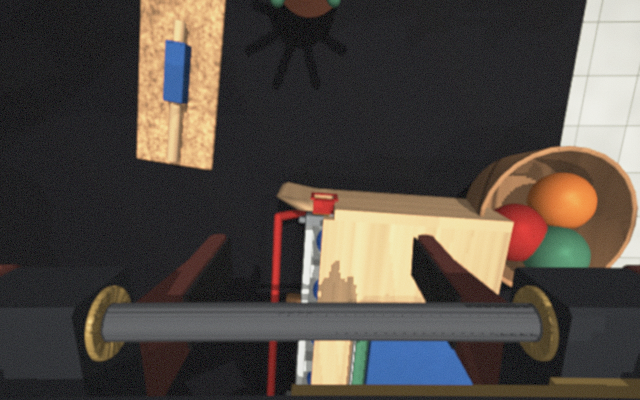

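The wrist view shows the dowel at the upper left: tip (175,163), tail (181,21). The red patch on the cheek top is at (323,203), the frame at about (324,195), and the red bar at x≈280.

Run:
```python
from h import *
im=cv2.imread("pics/w2.png")
cv2.imwrite("pics/w2c.png",cv2.resize(im[170:240,260:420],None,fx=5,fy=5,interpolation=cv2.INTER_CUBIC))
z=np.load("cw2.npz"); C=[z[k] for k in z]
print("axis pts",pts(C,[(175,163),(181,21)],17).round(1))
h=cv2.cvtColor(im,cv2.COLOR_BGR2HSV)
m=((h[...,0]>95)&(h[...,0]<130)&(h[...,1]>100)&(h[...,2]>60)).astype(np.uint8); m[:30]=0;m[115:]=0;m[:,:150]=0;m[:,210:]=0
ys,xs=np.where(m>0); print(len(xs))
print(cv2.minAreaRect(pts(C,np.c_[xs,ys].astype(float),29)[:,:2].astype(np.float32)))
print("mat",pts(C,[(136,158),(213,170)],5).round(1))
```

```text
axis pts [[437.8 257.3  17. ]
 [462.1 426.1  17. ]]
1378
((455.1362609863281, 367.6846618652344), (67.77523803710938, 27.623247146606445), 80.69244384765625)
mat [[381.7 261.8   5. ]
 [483.  246.4   5. ]]
```

View pics/w2c.png

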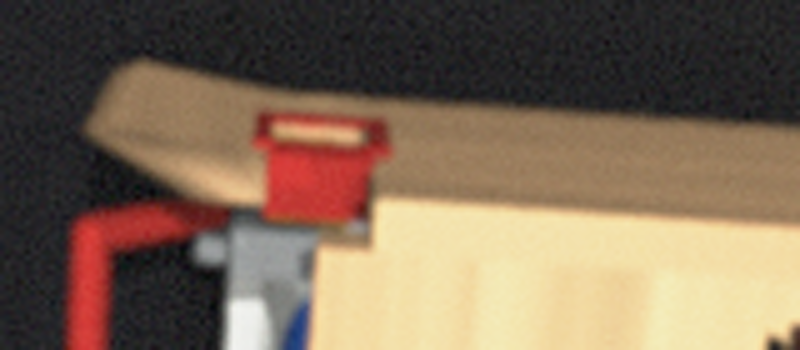

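The crop shows the red frame over crop columns 255–388 and rows 113–158, so its centre is at about (324.3,197) in the full image. The patch spans columns 313–334 and rows 199–213.

```bash
python3 - <<'E'
from h import *
z=np.load("cw2.npz"); C=[z[k] for k in z]
print("hole@50",onz(C,(324.3,197),50).round(1))
print("patch outer/inner @72",pts(C,[(324,200),(323.6,213.3)],72).round(1))
print("cheek outer edge @105?/72",pts(C,[(260+400/5,170+93/5),(260+800/5,170+122/5)],72).round(1),pts(C,[(260+400/5,170+93/5),(260+800/5,170+122/5)],105).round(1))
print("bar",pts(C,[(280,215),(271,395)],44).round(1))
# scene & top red
for n in ["scene0","top0"]:
    im=cv2.imread(f"pics/{n}.png"); h=cv2.cvtColor(im,cv2.COLOR_BGR2HSV)
    m=(((h[...,0]<6)|(h[...,0]>174))&(h[...,1]>150)&(h[...,2]>60)).astype(np.uint8)
    nn,l,st,ce=cv2.connectedComponentsWithStats(m)
    for i in range(1,nn):
        if st[i,4]>5: print(n,st[i].tolist(),ce[i].round(1))
T=cal("top"); print("top shelf corners@~117",pts(T,[(254,112),(361,116),(252,166),(359,178)],110).round(0))
E
python3 -c "
import cv2
im=cv2.imread('pics/top0.png')[100:200,235:375];cv2.imwrite('pics/top0c.png',cv2.resize(im,None,fx=5,fy=5,interpolation=cv2.INTER_CUBIC))"
```

```text
hole@50 [633.5 220.6  50. ]
patch outer/inner @72 [[633.  222.1  72. ]
 [632.6 205.7  72. ]]
cheek outer edge @105?/72 [[651.7 236.1  72. ]
 [746.4 229.6  72. ]] [[650.  243.1 105. ]
 [737.1 237.2 105. ]]
bar [[576.8 195.   44. ]
 [557.5 -80.5  44. ]]
scene0 [297, 180, 86, 60, 491] [339.2 207.6]
scene0 [436, 232, 24, 23, 287] [445.8 240.6]
scene0 [380, 330, 13, 13, 13] [386. 336.]
scene0 [360, 348, 14, 14, 14] [366.5 354.5]
scene0 [323, 360, 33, 23, 258] [334. 371.]
top0 [350, 89, 48, 17, 132] [384.8  99.6]
top0 [337, 91, 7, 15, 21] [338.1  99.7]
top0 [253, 97, 20, 13, 192] [261.9 104.4]
top0 [251, 168, 5, 8, 28] [252.5 171.4]
top0 [258, 180, 92, 13, 360] [303.5 188.8]
top shelf corners@~117 [[ 832.  204.  110.]
 [ 812. -168.  110.]
 [ 644.  213.  110.]
 [ 595. -156.  110.]]
```

View pics/top0c.png

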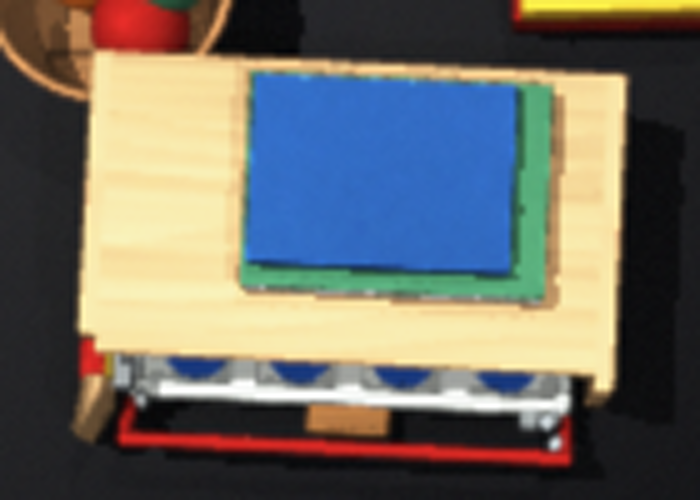

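Run:
```python
from h import *
z=np.load("cw2.npz"); C=[z[k] for k in z]; T=cal("top");S=cal("scene")
print("patch tri",tri([(C,(323.8,206.5)),(T,(253.3,171.3))]), onz(T,(253.3,171.3),72))
b=pts(T,[(259.2,187.4),(348.8,192.4)],44); print(b.round(1),np.arctan2(b[0,0]-b[1,0],b[0,1]-b[1,1]), np.hypot(*(b[0]-b[1])[:2]))
e=pts(T,[(254,110),(360.4,115)],110); print(e.round(1),np.arctan2(e[0,0]-e[1,0],e[0,1]-e[1,1]))
b2=pts(S,[(299,238),(382,184)],44); print("scene bar",b2.round(1),np.arctan2(b2[1,0]-b2[0,0],b2[1,1]-b2[0,1]))
```

```text
patch tri (array([631.38937895, 214.32836088,  71.17643355]), [1.4532869161279904, 1.4532869161280815]) [629.87759688 214.58196998  72.        ]
[[ 574.8  198.2   44. ]
 [ 550.9 -123.9   44. ]] 0.07397616945440917 322.98069526552206
[[ 839.5  204.2  110. ]
 [ 815.5 -165.9  110. ]] 0.06493566438996409
scene bar [[ 562.4 -120.6   44. ]
 [ 587.2  205.4   44. ]] 0.07610768939752584
```

{"op": "apply_moves", "data": {"targets": [{"tx":-0.03,"ty":0.01,"tz":0.0,"spin":0},{"tx":-0.07,"ty":0.02,"tz":-0.02,"spin":-4},{"tx":-0.11,"ty":0.03,"tz":-0.04,"spin":-6},{"tx":-0.15,"ty":0.04,"tz":-0.06,"spin":-6},{"tx":-0.18,"ty":0.05,"tz":-0.08,"spin":-6},{"tx":-0.18,"ty":0.05,"tz":-0.1,"spin":-6},{"tx":-0.18,"ty":0.05,"tz":-0.1,"spin":-6},{"tx":-0.18,"ty":0.05,"tz":-0.1,"spin":-6}]}}

```text
t: 4.3
ee_pos: [450.8, 305.5, 223.3]
orientation: [2.329, 2.108, 0.001]
ft_force: [-0.1, -0.6, 0.3]
width: 87.6
grasp_force: 0.0
```

Run:
```python
from h import *
ctrl.get_image("wrist")
C=cal("wrist"); im=ctrl.get_image("wrist"); save("w3",im); s=ctrl.get_obs();print(s["ee_pos"],s["orientation"]); np.savez("cw3.npz",*C)
h=cv2.cvtColor(im,cv2.COLOR_RGB2HSV)
m=((h[...,0]>95)&(h[...,0]<130)&(h[...,1]>100)&(h[...,2]>50)).astype(np.uint8)
nn,l,st,ce=cv2.connectedComponentsWithStats(m)
for i in range(1,nn):
    if st[i,4]>200:
        ys,xs=np.where(l==i); print(st[i].tolist(),cv2.minAreaRect(pts(C,np.c_[xs,ys].astype(float),29)[:,:2].astype(np.float32)))
for nm in ["dowel","dowel_tip"]:
    print(nm,[(np.round(d["uv"]).tolist(),round(d["score"],2),np.round(onz(C,d["uv"],{"dowel":5,"dowel_tip":17}[nm])[:2],1).tolist()) for d in ctrl.pinpoint(nm,"wrist")[:3]])
```

```text
[451.66085996 305.62145351 223.9239554 ] [2.3302277  2.10647522 0.00336136]
[302, 81, 26, 73, 1631] ((450.93621826171875, 368.47412109375), (67.92829895019531, 22.18372917175293), 81.10578918457031)
dowel []
dowel_tip [([311.0, 222.0], 0.74, [436.0, 259.2])]
```

View pics/w3.png

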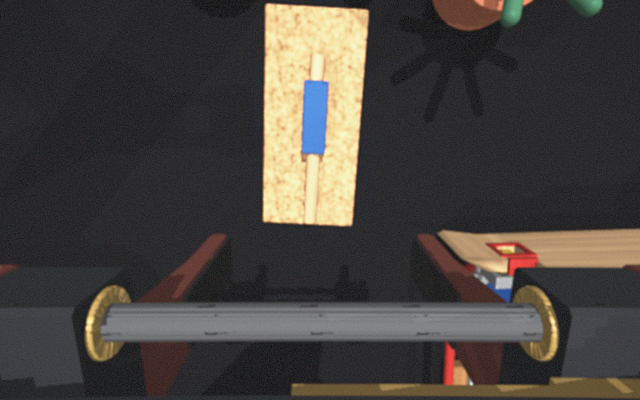

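{"op": "apply_moves", "data": {"targets": [{"tx":0.0,"ty":0.02,"tz":-0.03,"spin":-3.2},{"tx":0.0,"ty":0.04,"tz":-0.06,"spin":-3.2},{"tx":0.0,"ty":0.063,"tz":-0.1,"spin":-3.2},{"tx":0.0,"ty":0.063,"tz":-0.14,"spin":-3.2},{"tx":0.0,"ty":0.063,"tz":-0.18,"spin":-3.2},{"tx":0.0,"ty":0.063,"tz":-0.205,"spin":-3.2},{"tx":0.0,"ty":0.063,"tz":-0.214,"spin":-3.2},{"tx":0.0,"ty":0.063,"tz":-0.214,"spin":-3.2}]}}

```text
t: 5.3
ee_pos: [450.6, 367.9, 8.0]
orientation: [-2.388, -2.041, 0.002]
ft_force: [-0.0, -0.2, -0.3]
width: 87.6
grasp_force: 0.0
```

{"op": "apply_moves", "data": {"targets": [{"tz":0},{"tz":0},{"tz":0},{"tz":0},{"tz":0},{"tz":0},{"tz":0},{"tz":0}], "gripper": 1}}

```text
validation failed for argument at $.ta...
```

{"op": "apply_moves", "data": {"targets": [{"tz":0.01},{"tz":0.02},{"tz":0.033},{"tz":0.033,"spin":5},{"tz":0.033,"spin":5},{"tz":0.033,"spin":5},{"tz":0.033,"spin":5},{"tz":0.033,"spin":5}]}}

```text
validation failed for argument at $.ta...
```

Run:
```python
from h import *
C=cal("wrist"); s=ctrl.get_obs(); im=ctrl.get_image("wrist"); save("w4",im); print(s["ee_pos"],s["orientation"],s["width"],s["grasp_force"],s["t"])
R=cv2.Rodrigues(np.array(s["orientation"]))[0]
for n in ["wrist","top","scene"]:
    if n!="wrist": ctrl.get_image(n)
    C=cal(n)
    for d in ctrl.pinpoint("dowel_tip",n)[:2]: print(n,d["uv"],d["score"],onz(C,d["uv"],50))
m=ctrl.outline_of("dowel","wrist"); print([d["box"] for d in m])
```

```text
[450.55808138 367.91035124   8.0090532 ] [-2.38841736e+00 -2.04074625e+00  2.28676963e-03] 87.59814994103047 0.0 5.3
top [243.0, 229.1] 0.61 [426.05429341 256.81272828  50.        ]
scene [358.0, 150.6] 0.73 [439.26816622 241.57688421  50.        ]
scene [407.0, 109.4] 0.45 [417.72388486 506.55634594  50.        ]
[[292.2, 131.1, 351.3, 384.0]]
```

View pics/w4.png

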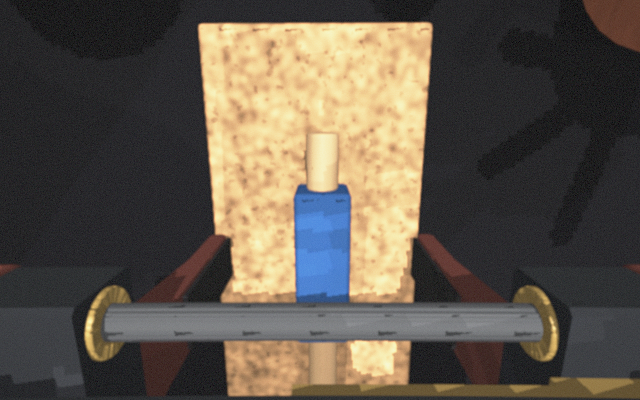

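The view shows the dowel's grip centred between the open fingers (columns 295–350). I'll close now.

{"op": "apply_moves", "data": {"targets": [{"tx":0,"ty":0,"tz":0,"spin":0},{"tx":0,"ty":0,"tz":0,"spin":0},{"tx":0,"ty":0,"tz":0,"spin":0},{"tx":0,"ty":0,"tz":0,"spin":0},{"tx":0,"ty":0,"tz":0,"spin":0},{"tx":0,"ty":0,"tz":0,"spin":0},{"tx":0,"ty":0,"tz":0,"spin":0},{"tx":0,"ty":0,"tz":0,"spin":0}], "gripper": 1}}

```text
t: 6.45
ee_pos: [450.5, 368.2, 8.6]
orientation: [-2.388, -2.041, 0.0]
ft_force: [-0.4, 0.6, -0.3]
width: 27.5
grasp_force: 0.0
```

{"op": "apply_moves", "data": {"targets": [{"tx":0,"ty":0,"tz":0.01,"spin":0},{"tx":0,"ty":0,"tz":0.02,"spin":0},{"tx":0,"ty":0,"tz":0.033,"spin":0},{"tx":0,"ty":0,"tz":0.033,"spin":5},{"tx":0,"ty":0,"tz":0.033,"spin":5},{"tx":0,"ty":0,"tz":0.033,"spin":5},{"tx":0,"ty":0,"tz":0.033,"spin":5},{"tx":0,"ty":0,"tz":0.033,"spin":5}]}}

```text
t: 7.25
ee_pos: [450.4, 368.2, 41.6]
orientation: [-2.298, -2.142, 0.001]
ft_force: [-0.5, 0.3, -1.3]
width: 23.6
grasp_force: 30.0
```

Run:
```python
from h import *
z=np.load("cw3.npz"); C3=[z[k] for k in z]
s=ctrl.get_obs(); im=ctrl.get_image("wrist"); C=cal("wrist"); save("w5",im); print(s["ee_pos"],s["orientation"],s["width"],s["grasp_force"],s["t"])
h=cv2.cvtColor(im,cv2.COLOR_RGB2HSV)
m=((h[...,0]>95)&(h[...,0]<130)&(h[...,1]>100)&(h[...,2]>50)).astype(np.uint8)
nn,l,st,ce=cv2.connectedComponentsWithStats(m)
for i in range(1,nn):
    if st[i,4]>200: print(st[i].tolist(), onz(C,(st[i,0]+st[i,2]/2,st[i,1]),62), onz(C,(st[i,0]+st[i,2]/2,st[i,1]),38))
for n in ["top","scene"]:
    ctrl.get_image(n); C=cal(n)
    for d in ctrl.pinpoint("dowel_tip",n)[:2]: print(n,d["uv"],d["score"],onz(C,d["uv"],50))
# hole in w3
im=cv2.imread("pics/w3.png");h=cv2.cvtColor(im,cv2.COLOR_BGR2HSV)
m=(((h[...,0]<8)|(h[...,0]>172))&(h[...,1]>150)&(h[...,2]>60)).astype(np.uint8); m[:,:470]=0;m[:230]=0;m[300:]=0
ys,xs=np.where(m>0);print(xs.min(),xs.max(),ys.min(),ys.max())
for y in range(ys.min(),ys.max()+1): print(y,xs[ys==y].min(),xs[ys==y].max(),(ys==y).sum())
```

```text
[450.40301941 368.150064    41.61564263] [-2.29763662e+00 -2.14249577e+00  5.00688633e-04] 23.609356429973523 29.99396502971649 7.25
[294, 184, 56, 119, 6120] [453.31008551 407.61440299  62.        ] [453.01142168 402.83096692  38.        ]
top [242.6, 226.2] 0.63 [436.41483911 258.1432239   50.        ]
top [168.0, 204.3] 0.59 [519.52557362 524.06351132  50.        ]
scene [363.8, 149.7] 0.65 [449.39325237 258.84310484  50.        ]
scene [339.0, 207.7] 0.37 [565.1272517   38.04896892  50.        ]
470 537 243 274
243 489 519 25
244 487 520 34
245 489 521 32
246 490 523 12
247 491 524 10
248 493 525 8
249 494 527 8
250 495 529 10
251 496 530 9
252 497 532 12
253 498 534 25
254 500 536 37
255 501 536 36
256 502 536 35
257 505 536 32
258 509 536 28
259 509 537 29
260 509 537 29
261 509 537 29
262 509 536 28
263 509 536 28
264 509 536 28
265 470 536 32
266 470 535 33
267 470 532 25
268 470 516 13
269 470 515 12
270 470 514 11
271 470 514 9
272 470 513 7
273 508 514 7
274 509 513 5
```

Run:
```python
from h import *
L=lambda f:[np.load(f)[k] for k in np.load(f)]
C2,C3=L("cw2.npz"),L("cw3.npz"); T=cal("top")
print("hole tri",tri([(C2,(324.3,197)),(C3,(511.5,250))])[0:2], onz(C3,(511.5,250),50),onz(C2,(324.3,197),50))
print("patch tri", tri([(C2,(323.8,206.5)),(C3,(523,261.5))]),onz(C3,(523,261.5),72))
# dowel height check from earlier views
print("tip tri",tri([(C2,(175,163)),(C3,(311,223))]))
```

```text
hole tri (array([633.46890713, 220.87362762,  51.1960359 ]), [0.031246879432876126, 0.03124687943281418]) [634.1066232  220.36055889  50.        ] [633.46709895 220.55932019  50.        ]
patch tri (array([633.42016273, 215.6305313 ,  71.44077707]), [1.7263994633474902, 1.7263994633475117]) [633.51833039 217.66009526  72.        ]
tip tri (array([435.08189366, 256.34703665,  10.35690315]), [0.045296948723996984, 0.04529694872387922])
```

{"op": "apply_moves", "data": {"targets": [{"tx":0.03,"ty":0,"tz":0,"spin":0},{"tx":0.06,"ty":0,"tz":0,"spin":0},{"tx":0.1,"ty":-0.005,"tz":0,"spin":0},{"tx":0.14,"ty":-0.01,"tz":0,"spin":0},{"tx":0.17,"ty":-0.01,"tz":0,"spin":0},{"tx":0.19,"ty":-0.012,"tz":0,"spin":0},{"tx":0.19,"ty":-0.012,"tz":0,"spin":0},{"tx":0.19,"ty":-0.012,"tz":0,"spin":0}]}}

```text
t: 8.3
ee_pos: [639.8, 355.8, 41.0]
orientation: [-2.297, -2.142, 0.002]
ft_force: [-0.5, 0.5, -1.2]
width: 23.6
grasp_force: 30.0
```

Run:
```python
from h import *
s=ctrl.get_obs(); print(s["ee_pos"],s["ft_force"],s["t"])
for n in ["top","scene"]:
    im=ctrl.get_image(n); save(n+"1",im); C=cal(n)
    for k in ["dowel_tip","hole"]:
        for d in ctrl.pinpoint(k,n)[:2]: print(n,k,d["uv"],d["score"],onz(C,d["uv"],50))
a=cv2.imread("pics/scene1.png")[140:230,340:460]; b=cv2.imread("pics/top1.png")[130:220,200:320]
cv2.imwrite("pics/m1.png",np.hstack([cv2.resize(a,(400,300),interpolation=2),cv2.resize(b,(400,300),interpolation=2)]))
```

```text
[639.80031528 355.81812729  40.99151034] [-0.46308521  0.51147427 -1.21293014] 8.3
top dowel_tip [242.1, 169.9] 0.67 [638.42618483 258.07836039  50.        ]
top dowel_tip [432.2, 190.8] 0.36 [ 550.8244107  -423.04921839   50.        ]
top hole [254.3, 170.8] 0.91 [634.39053715 214.31552209  50.        ]
scene dowel_tip [403.5, 182.9] 0.62 [632.44144947 255.93638287  50.        ]
scene hole [397.4, 190.4] 0.9 [639.6908658  219.90901099  50.        ]
scene hole [150.2, 317.8] 0.48 [ 488.67696378 -571.40866779   50.        ]
```

View pics/m1.png

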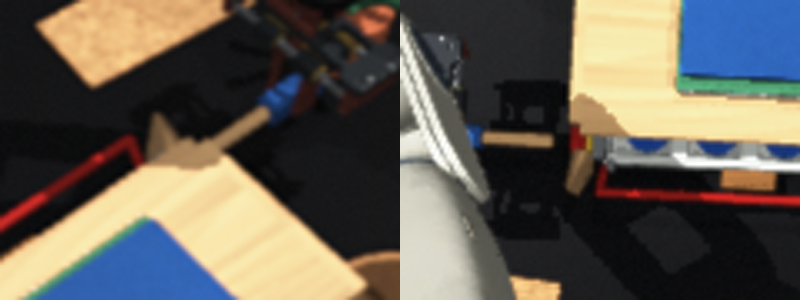

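The crops show the dowel nose level with the red patch, about 25 mm out of the mouth. I'll push along -y now.

{"op": "apply_moves", "data": {"targets": [{"tx":0.0005,"ty":-0.008,"tz":0,"spin":0},{"tx":0.0005,"ty":-0.016,"tz":0,"spin":0},{"tx":0.0005,"ty":-0.022,"tz":0,"spin":0},{"tx":0.0005,"ty":-0.024,"tz":0,"spin":0},{"tx":0.0005,"ty":-0.026,"tz":0,"spin":0},{"tx":0.0004,"ty":-0.028,"tz":0,"spin":0},{"tx":0.0002,"ty":-0.03,"tz":0,"spin":0},{"tx":0.0,"ty":-0.032,"tz":0,"spin":0}]}}

```text
t: 9.4
ee_pos: [640.9, 325.4, 42.0]
orientation: [-2.296, -2.143, -0.003]
ft_force: [-0.1, 4.9, -1.4]
width: 23.5
grasp_force: 30.0
```

Run:
```python
from h import *
s=ctrl.get_obs(); print(s["ee_pos"],s["ft_force"],s["moment"],s["width"])
```

```text
[640.85439502 325.42627199  42.04571087] [-0.06114779  4.8606755  -1.40543473] [0.8744856  0.00509918 0.01638828] 23.53562164649935
```

{"op": "apply_moves", "data": {"targets": [{"tx":0,"ty":-0.002,"tz":0,"spin":0},{"tx":0,"ty":-0.004,"tz":0,"spin":0},{"tx":0,"ty":-0.006,"tz":0,"spin":0},{"tx":-0.0005,"ty":-0.008,"tz":0,"spin":0},{"tx":-0.0005,"ty":-0.01,"tz":0,"spin":0},{"tx":-0.0005,"ty":-0.011,"tz":0,"spin":0},{"tx":-0.0005,"ty":-0.011,"tz":0,"spin":0},{"tx":-0.0005,"ty":-0.011,"tz":0,"spin":0}]}}

```text
t: 10.2
ee_pos: [640.1, 312.8, 41.6]
orientation: [2.297, 2.143, -0.0]
ft_force: [-0.8, -0.2, -0.2]
width: 23.8
grasp_force: 30.0
```

Run:
```python
from h import *
s=ctrl.get_obs(); print(s["ee_pos"],s["ft_force"],s["moment"],s["width"])
im=ctrl.get_image("top"); C=cal("top")
for d in ctrl.pinpoint("pull","top")+ctrl.pinpoint("bar","top"): print(d["uv"],d["score"],onz(C,d["uv"],18))
```

```text
[640.11156261 312.8400112   41.60795367] [-0.81253832 -0.22329804 -0.19529424] [-0.06460866  0.0526962  -0.02317942] 23.817512241768423
[305.9, 202.7] 0.59 [517.98973468  32.00492949  18.        ]
[305.1, 206.1] 0.59 [505.6143883   35.12841708  18.        ]
```

The tray has sprung out. I'll retract and put the dowel back on the mat.

{"op": "apply_moves", "data": {"targets": [{"tx":0.0005,"ty":0.011,"tz":0,"spin":0},{"tx":0.001,"ty":0.028,"tz":0,"spin":0},{"tx":0.0,"ty":0.045,"tz":0,"spin":0},{"tx":-0.02,"ty":0.05,"tz":0,"spin":0},{"tx":-0.06,"ty":0.055,"tz":0,"spin":0},{"tx":-0.1,"ty":0.055,"tz":0,"spin":-2},{"tx":-0.14,"ty":0.055,"tz":0,"spin":-5},{"tx":-0.17,"ty":0.055,"tz":0,"spin":-5}]}}

```text
t: 11.15
ee_pos: [467.3, 369.5, 41.6]
orientation: [-2.388, -2.041, 0.001]
ft_force: [-0.1, 0.2, -0.7]
width: 23.8
grasp_force: 30.0
```

{"op": "apply_moves", "data": {"targets": [{"tx":-0.0195,"ty":0,"tz":0,"spin":0},{"tx":-0.0195,"ty":0,"tz":-0.005,"spin":0},{"tx":-0.0195,"ty":0,"tz":-0.012,"spin":0},{"tx":-0.0195,"ty":0,"tz":-0.02,"spin":0},{"tx":-0.0195,"ty":0,"tz":-0.027,"spin":0},{"tx":-0.0195,"ty":0,"tz":-0.03,"spin":0},{"tx":-0.0195,"ty":0,"tz":-0.0325,"spin":0},{"tx":-0.0195,"ty":0,"tz":-0.0325,"spin":0}]}}

```text
t: 11.95
ee_pos: [450.9, 368.1, 10.7]
orientation: [-2.389, -2.041, 0.001]
ft_force: [-5.0, -3.9, 21.2]
width: 23.4
grasp_force: 30.0
```

{"op": "apply_moves", "data": {"targets": [{"tx":0,"ty":0,"tz":0,"spin":0},{"tx":0,"ty":0,"tz":0,"spin":0},{"tx":0,"ty":0,"tz":0,"spin":0},{"tx":0,"ty":0,"tz":0,"spin":0},{"tx":0,"ty":0,"tz":0,"spin":0},{"tx":0,"ty":0,"tz":0,"spin":0},{"tx":0,"ty":0,"tz":0,"spin":0},{"tx":0,"ty":0,"tz":0,"spin":0}], "gripper": -1}}

```text
t: 12.75
ee_pos: [450.5, 368.2, 9.1]
orientation: [-2.388, -2.041, 0.0]
ft_force: [-0.0, -0.1, 0.0]
width: 84.3
grasp_force: 0.0
```

Run:
```python
from h import *
s=ctrl.get_obs(); print(s["ee_pos"],s["ft_force"],s["width"],s["t"])
```

```text
[450.47143844 368.2470426    9.12748163] [-0.04900931 -0.05661734  0.04996757] 84.31179748929182 12.75
```

{"op": "apply_moves", "data": {"targets": [{"tx":0,"ty":0,"tz":0.03,"spin":0},{"tx":0,"ty":0,"tz":0.07,"spin":0},{"tx":0,"ty":0,"tz":0.11,"spin":-5},{"tx":0.01,"ty":-0.02,"tz":0.15,"spin":-13},{"tx":0.02,"ty":-0.05,"tz":0.19,"spin":-21},{"tx":0.04,"ty":-0.08,"tz":0.22,"spin":-29},{"tx":0.06,"ty":-0.11,"tz":0.25,"spin":-37},{"tx":0.08,"ty":-0.14,"tz":0.28,"spin":-45}]}}

```text
t: 13.55
ee_pos: [530.8, 227.0, 290.8]
orientation: [-2.99, -0.964, -0.001]
ft_force: [0.7, 0.3, -0.2]
width: 87.7
grasp_force: 0.0
```

{"op": "apply_moves", "data": {"targets": [{"tx":0.02,"ty":-0.03,"tz":0.01,"spin":-8},{"tx":0.04,"ty":-0.06,"tz":0.01,"spin":-16},{"tx":0.06,"ty":-0.1,"tz":0.01,"spin":-24},{"tx":0.07,"ty":-0.14,"tz":0.01,"spin":-32},{"tx":0.07,"ty":-0.17,"tz":0.01,"spin":-40},{"tx":0.07,"ty":-0.19,"tz":0.01,"spin":-40},{"tx":0.07,"ty":-0.19,"tz":0.01,"spin":-40},{"tx":0.07,"ty":-0.19,"tz":0.01,"spin":-40}]}}

```text
t: 14.35
ee_pos: [600.4, 38.2, 299.1]
orientation: [-3.139, 0.109, 0.0]
ft_force: [-0.7, -0.1, -0.5]
width: 87.9
grasp_force: 0.0
```

Run:
```python
from h import *
ctrl.get_image("wrist")
s=ctrl.get_obs(); C=cal("wrist"); np.savez("cw6.npz",*C); im=ctrl.get_image("wrist"); save("w6",im); print(s["ee_pos"],s["orientation"])
for k,z in [("row",10),("pull",18),("bar",44)]:
    print(k,[(d["uv"],round(d["score"],2),onz(C,d["uv"],z).round(1)) for d in ctrl.pinpoint(k,"wrist")[:2]])
im=ctrl.get_image("top"); save("top2",im); T=cal("top")
for k,z in [("row",10),("pull",18),("bar",44),("dowel",5),("mat",0)]:
    print("top",k,[(d["uv"],round(d["score"],2),onz(T,d["uv"],z).round(1)) for d in ctrl.pinpoint(k,"top")[:1]])
```

```text
[600.43341473  38.8251545  299.17855645] [-3.13938299e+00  1.07821706e-01  4.10016391e-05]
row [([323.7, 215.4], 0.74, array([536.2,  40. ,  10. ]))]
pull [([321.7, 256.9], 0.73, array([481.1,  46.5,  18. ]))]
bar [([322.2, 279.8], 0.59, array([460.8,  47.3,  44. ]))]
top row [([428.6, 219.3], 0.57, array([ 449.3, -416.6,   10. ]))]
top pull []
top bar []
top dowel []
top mat [([218.1, 223.8], 0.98, array([447. , 357.1,   0. ]))]
```

View pics/w6.png

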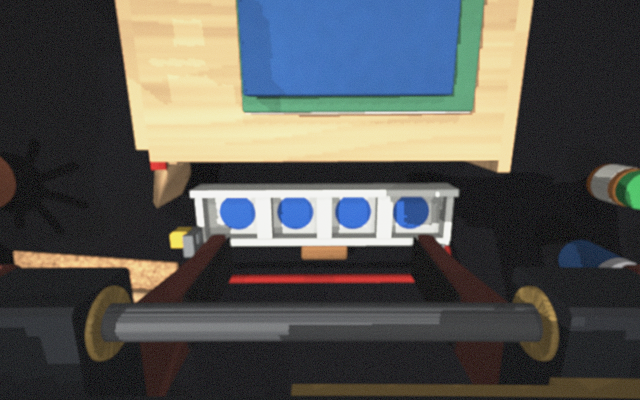

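The wrist view shows the tray fully out with its four blue discs at (238,213), (295,213), (353,212) and (411,212), and the red bar at row 279. Next I'll look at the tubs.

Run:
```python
from h import *
z=np.load("cw6.npz"); C=[z[k] for k in z]
im=cv2.imread("pics/w6.png"); h=cv2.cvtColor(im,cv2.COLOR_BGR2HSV)
m=((h[...,0]>100)&(h[...,0]<130)&(h[...,1]>120)&(h[...,2]>50)).astype(np.uint8);m[:190]=0;m[235:]=0
nn,l,st,ce=cv2.connectedComponentsWithStats(m); P=[]
for i in range(1,nn):
    if st[i,4]>300 and 200<ce[i][0]<450: P.append((ce[i][0],onz(C,ce[i],10))); print(st[i].tolist(),ce[i].round(1),P[-1][1].round(1))
P=np.array([p[1] for p in sorted(P,key=lambda p:p[0])]); print(P.mean(0),np.linalg.norm(np.diff(P,axis=0),axis=1),np.arctan2(P[0,0]-P[-1,0],P[0,1]-P[-1,1]))
print("bar ends",pts(C,[(231,279),(413,279)],44).round(1))
```

```text
[220, 199, 35, 30, 850] [237.1 212.6] [547.9 153.4  10. ]
[278, 198, 35, 31, 859] [294.8 212.1] [543.4  77.7  10. ]
[336, 198, 34, 30, 858] [352.5 211.9] [538.4   1.9  10. ]
[394, 198, 34, 30, 855] [410.3 211.8] [533.3 -73.8  10. ]
[540.73204484  39.78719702  10.        ] [75.81373207 75.92374999 75.88642127] 0.06417760726099853
bar ends [[470.  163.3  44. ]
 [454.  -68.4  44. ]]
```

{"op": "apply_moves", "data": {"targets": [{"tx":-0.02,"ty":-0.03,"tz":0,"spin":0},{"tx":-0.04,"ty":-0.07,"tz":0,"spin":0},{"tx":-0.06,"ty":-0.11,"tz":0,"spin":0},{"tx":-0.08,"ty":-0.15,"tz":0,"spin":0},{"tx":-0.1,"ty":-0.19,"tz":0,"spin":0},{"tx":-0.12,"ty":-0.23,"tz":0,"spin":0},{"tx":-0.14,"ty":-0.27,"tz":0,"spin":0},{"tx":-0.16,"ty":-0.31,"tz":0,"spin":0}]}}

```text
t: 15.7
ee_pos: [439.5, -273.2, 299.5]
orientation: [3.139, -0.108, 0.001]
ft_force: [1.1, -1.4, 0.8]
width: 87.6
grasp_force: 0.0
```

{"op": "apply_moves", "data": {"targets": [{"tx":-0.01,"ty":-0.03,"tz":0,"spin":4},{"tx":-0.02,"ty":-0.07,"tz":0,"spin":4},{"tx":-0.02,"ty":-0.1,"tz":0,"spin":4},{"tx":-0.02,"ty":-0.11,"tz":0,"spin":4},{"tx":-0.02,"ty":-0.11,"tz":0,"spin":4},{"tx":-0.02,"ty":-0.11,"tz":0,"spin":4},{"tx":-0.02,"ty":-0.11,"tz":0,"spin":4},{"tx":-0.02,"ty":-0.11,"tz":0,"spin":4}]}}

```text
t: 16.5
ee_pos: [420.8, -380.6, 299.3]
orientation: [-3.141, -0.004, -0.0]
ft_force: [-0.7, 0.2, 0.2]
width: 87.8
grasp_force: 0.0
```

Run:
```python
from h import *
s=ctrl.get_obs(); C=cal("wrist"); np.savez("cw7.npz",*C); im=ctrl.get_image("wrist"); save("w7",im); print(s["ee_pos"],s["orientation"],s["t"])
for k in ["tub0","tin"]:
    print(k,[(np.round(d["uv"]).tolist(),round(d["score"],2),onz(C,d["uv"],0).round(0)) for d in ctrl.pinpoint(k,"wrist")])
```

```text
[ 420.80081259 -380.61596125  299.30125963] [-3.14144621e+00 -3.59101610e-03 -1.79310845e-05] 16.5
tub0 [([330.0, 269.0], 0.97, array([ 276., -394.,    0.])), ([410.0, 240.0], 0.94, array([ 319., -502.,    0.])), ([274.0, 56.0], 0.79, array([ 553., -324.,    0.])), ([298.0, 208.0], 0.7, array([ 364., -350.,    0.])), ([350.0, 144.0], 0.67, array([ 449., -417.,    0.])), ([364.0, 212.0], 0.63, array([ 359., -438.,    0.])), ([359.0, 52.0], 0.61, array([ 558., -426.,    0.]))]
tin [([261.0, 144.0], 0.72, array([ 448., -304.,    0.]))]
```

View pics/w7.png

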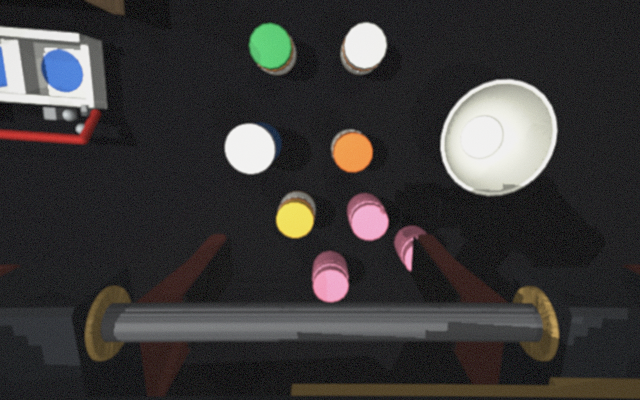

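The wrist view shows caps: green (270,46), white (364,46), orange (352,152), yellow (295,219). The tin is at (251,148) and the pink look-alikes are at (368,218), (330,280) and (411,250).

```bash
cat > caps.py <<'E'
from h import *
H={"orange":((5,18),150,90),"yellow":((21,33),130,90),"green":((50,80),110,60)}
def caps(im,C,z=60):
    """im RGB -> cap centres on plane z"""
    h=cv2.cvtColor(im,cv2.COLOR_RGB2HSV); out={}
    for n,((a,b),s,v) in H.items():
        m=((h[...,0]>=a)&(h[...,0]<=b)&(h[...,1]>s)&(h[...,2]>v)).astype(np.uint8)
        out[n]=blob(m,C,z)
    out["white"]=blob(((h[...,1]<45)&(h[...,2]>150)).astype(np.uint8),C,z)
    return out
def blob(m,C,z):
    m=cv2.morphologyEx(m,cv2.MORPH_OPEN,np.ones((3,3),np.uint8))
    nn,l,st,ce=cv2.connectedComponentsWithStats(m); r=[]
    for i in range(1,nn):
        if 100<st[i,4]<4000:
            c=cv2.findContours((l==i).astype(np.uint8),0,1)[0][0]
            if len(c)<5: continue
            (cx,cy),(w,q),_=cv2.fitEllipse(cv2.convexHull(c))
            if q/w<1.35: r.append(((round(cx,1),round(cy,1)),round((w+q)/2,1),onz(C,(cx,cy),z).round(1)))
    return r
E
python3 - <<'E'
from caps import *
z=np.load("cw7.npz"); C=[z[k] for k in z]; im=cv2.imread("pics/w7.png")[:,:,::-1].copy()
r=caps(im,C)
for k in r: print(k,r[k])
S=cal("scene");T=cal("top")
for n,s,t in [("green",(242,278),(405,190)),("white",(212,299),(432,190)),("orange",(193,268),(431,221)),("yellow",(199,237),(414,243))]:
    w=[q for q in r[n] if q[0][0]>230 and q[1]<60]
    if w: print(n,[np.round(v,1) for v in tri([(C,w[0][0]),(T,t),(S,s)])])
E
```

```text
orange [((352.7, 152.3), 40.2, array([ 445. , -415.9,   60. ]))]
yellow [((294.4, 219.4), 37.9, array([ 366.4, -349.2,   60. ]))]
green [((269.4, 45.2), 44.6, array([ 555.4, -326.7,   60. ]))]
white [((364.9, 45.2), 43.8, array([ 555.6, -425.9,   60. ])), ((44.6, 73.3), 104.8, array([526.2, -90.4,  60. ])), ((49.3, 112.8), 12.4, array([486.2, -87.3,  60. ])), ((249.4, 148.3), 50.0, array([ 449.2, -300.5,   60. ]))]
green [array([ 556.6, -324.7,   49.7]), array([0.7, 1.3, 1.4])]
white [array([ 555.1, -422.9,   54.6]), array([3.7, 2.4, 2. ])]
orange [array([ 444.3, -412.8,   59.2]), array([3.3, 1.8, 3.8])]
yellow [array([ 367.3, -346.9,   57.5]), array([2.7, 4.1, 6.8])]
```

{"op": "apply_moves", "data": {"targets": [{"tx":-0.025,"ty":0.015,"tz":-0.04,"spin":0},{"tx":-0.0545,"ty":0.033,"tz":-0.08,"spin":0},{"tx":-0.0545,"ty":0.033,"tz":-0.12,"spin":0},{"tx":-0.0545,"ty":0.033,"tz":-0.16,"spin":0},{"tx":-0.0545,"ty":0.033,"tz":-0.2,"spin":0},{"tx":-0.0545,"ty":0.033,"tz":-0.24,"spin":0},{"tx":-0.0545,"ty":0.033,"tz":-0.275,"spin":0},{"tx":-0.0545,"ty":0.033,"tz":-0.275,"spin":0}], "gripper": -0.6}}

```text
t: 17.45
ee_pos: [363.8, -346.3, 20.6]
orientation: [-3.136, -0.002, 0.009]
ft_force: [-0.5, -0.0, 0.3]
width: 70.0
grasp_force: 0.0
```

{"op": "apply_moves", "data": {"targets": [{"tx":0,"ty":0,"tz":0,"spin":0},{"tx":0,"ty":0,"tz":0,"spin":0},{"tx":0,"ty":0,"tz":0,"spin":0},{"tx":0,"ty":0,"tz":0,"spin":0},{"tx":0,"ty":0,"tz":0,"spin":0},{"tx":0,"ty":0,"tz":0,"spin":0},{"tx":0,"ty":0,"tz":0,"spin":0},{"tx":0,"ty":0,"tz":0,"spin":0}], "gripper": 1}}

```text
t: 18.25
ee_pos: [367.0, -349.6, 26.0]
orientation: [3.139, 0.001, 0.004]
ft_force: [-0.0, 1.1, 9.7]
width: 45.9
grasp_force: 30.0
```

{"op": "apply_moves", "data": {"targets": [{"tx":0,"ty":0,"tz":0.01,"spin":0},{"tx":0,"ty":0,"tz":0.03,"spin":0},{"tx":0,"ty":0,"tz":0.06,"spin":0},{"tx":0,"ty":0,"tz":0.09,"spin":0},{"tx":0,"ty":0,"tz":0.1,"spin":0},{"tx":0,"ty":0,"tz":0.1,"spin":0},{"tx":0,"ty":0,"tz":0.1,"spin":0},{"tx":0,"ty":0,"tz":0.1,"spin":0}]}}

```text
t: 19.05
ee_pos: [365.3, -348.1, 122.9]
orientation: [-3.14, -0.001, 0.003]
ft_force: [0.2, -0.4, -2.1]
width: 45.4
grasp_force: 30.0
```

{"op": "apply_moves", "data": {"targets": [{"tx":0.01,"ty":0.03,"tz":0,"spin":-1},{"tx":0.026,"ty":0.07,"tz":0,"spin":-2},{"tx":0.042,"ty":0.115,"tz":0,"spin":-3.7},{"tx":0.058,"ty":0.16,"tz":0,"spin":-3.7},{"tx":0.074,"ty":0.205,"tz":0,"spin":-3.7},{"tx":0.09,"ty":0.25,"tz":0,"spin":-3.7},{"tx":0.106,"ty":0.295,"tz":0,"spin":-3.7},{"tx":0.122,"ty":0.34,"tz":0,"spin":-3.7}]}}

```text
t: 19.85
ee_pos: [487.6, -6.8, 122.9]
orientation: [3.14, -0.1, -0.004]
ft_force: [0.7, -1.0, -2.0]
width: 45.8
grasp_force: 30.0
```

{"op": "apply_moves", "data": {"targets": [{"tx":0.018,"ty":0.045,"tz":0,"spin":0},{"tx":0.034,"ty":0.09,"tz":0,"spin":0},{"tx":0.048,"ty":0.13,"tz":0,"spin":0},{"tx":0.057,"ty":0.155,"tz":0,"spin":0},{"tx":0.06,"ty":0.162,"tz":0,"spin":0},{"tx":0.06,"ty":0.162,"tz":0,"spin":0},{"tx":0.06,"ty":0.162,"tz":-0.02,"spin":0},{"tx":0.06,"ty":0.162,"tz":-0.04,"spin":0}]}}

```text
t: 20.65
ee_pos: [547.5, 151.7, 83.5]
orientation: [3.14, -0.102, -0.0]
ft_force: [-0.2, -0.3, -2.2]
width: 45.6
grasp_force: 30.0
```

Run:
```python
from h import *
s=ctrl.get_obs(); C=cal("wrist"); im=ctrl.get_image("wrist"); save("w8",im); print(s["ee_pos"],s["orientation"],s["width"],s["t"])
```

```text
[547.50752846 151.7186986   83.54264829] [ 3.13959793e+00 -1.01777779e-01 -4.60924295e-04] 45.61573328431966 20.65
```

View pics/w8.png

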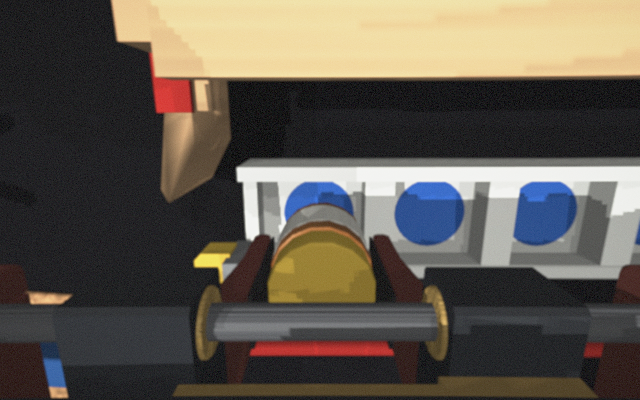

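The view shows the tub held over the leftmost disc (319,205), with the next discs at (430,212) and (546,212). The catch is at (215,255), clear of the fingers. I'll check the discs' positions from this nearer view.

Run:
```python
from h import *
C=cal("wrist"); im=cv2.imread("pics/w8.png"); h=cv2.cvtColor(im,cv2.COLOR_BGR2HSV)
m=((h[...,0]>100)&(h[...,0]<130)&(h[...,1]>120)&(h[...,2]>50)).astype(np.uint8);m[:170]=0;m[255:]=0
nn,l,st,ce=cv2.connectedComponentsWithStats(m)
for i in range(1,nn):
    if st[i,4]>300: print(st[i].tolist(),ce[i].round(1),onz(C,ce[i],10).round(1))
z=np.load("cw6.npz"); C6=[z[k] for k in z]; print(tri([(C6,(294.8,212.1)),(C,(429.5,212.5))]),tri([(C6,(352.5,211.9)),(C,(546,212.5))]))
```

```text
[285, 183, 68, 37, 1339] [316.6 196.8] [558.1 152.8  10. ]
[395, 183, 69, 62, 3403] [428.9 212.4] [542.3  78.   10. ]
[514, 182, 62, 63, 3149] [543.8 212.2] [537.4   1.3  10. ]
(array([542.88961733,  77.68544873,  10.42241711]), [0.5499144578230178, 0.5499144578231837]) (array([538.84614093,   2.21969897,  13.60196721]), [0.5467598100326533, 0.5467598100326054])
```

{"op": "apply_moves", "data": {"targets": [{"tx":-0.0005,"ty":0,"tz":-0.015,"spin":0},{"tx":-0.0005,"ty":0,"tz":-0.03,"spin":0},{"tx":-0.0005,"ty":0,"tz":-0.04,"spin":0},{"tx":-0.0005,"ty":0,"tz":-0.045,"spin":0},{"tx":-0.0005,"ty":0,"tz":-0.048,"spin":0},{"tx":-0.0005,"ty":0,"tz":-0.048,"spin":0},{"tx":-0.0005,"ty":0,"tz":-0.048,"spin":0},{"tx":-0.0005,"ty":0,"tz":-0.048,"spin":0}]}}

```text
t: 21.5
ee_pos: [547.8, 153.4, 36.5]
orientation: [-3.14, 0.1, -0.001]
ft_force: [0.3, -0.6, -0.7]
width: 45.4
grasp_force: 30.0
```

{"op": "apply_moves", "data": {"targets": [{"tx":0,"ty":0,"tz":0,"spin":0},{"tx":0,"ty":0,"tz":0,"spin":0},{"tx":0,"ty":0,"tz":0,"spin":0},{"tx":0,"ty":0,"tz":0,"spin":0},{"tx":0,"ty":0,"tz":0,"spin":0},{"tx":0,"ty":0,"tz":0.005,"spin":0},{"tx":0,"ty":0,"tz":0.03,"spin":0},{"tx":0,"ty":0,"tz":0.06,"spin":0}], "gripper": -0.5}}

```text
t: 22.3
ee_pos: [546.6, 153.0, 96.1]
orientation: [3.139, -0.1, -0.004]
ft_force: [-0.8, 0.4, 0.2]
width: 66.3
grasp_force: 0.0
```

{"op": "apply_moves", "data": {"targets": [{"tx":0,"ty":0,"tz":0.04,"spin":0},{"tx":-0.01,"ty":-0.02,"tz":0.08,"spin":0},{"tx":-0.018,"ty":-0.06,"tz":0.11,"spin":0},{"tx":-0.026,"ty":-0.1,"tz":0.13,"spin":0},{"tx":-0.03,"ty":-0.14,"tz":0.15,"spin":0},{"tx":-0.03,"ty":-0.17,"tz":0.15,"spin":0},{"tx":-0.03,"ty":-0.17,"tz":0.15,"spin":0},{"tx":-0.03,"ty":-0.17,"tz":0.15,"spin":0}]}}

```text
t: 23.1
ee_pos: [517.1, -16.9, 246.3]
orientation: [-3.139, 0.103, 0.001]
ft_force: [-0.4, 0.5, 0.3]
width: 65.9
grasp_force: 0.0
```

```bash
cat > look.py <<'E'
import sys
from caps import *
n=sys.argv[1]
s=ctrl.get_obs(); print("t",s["t"],s["ee_pos"].round(1),s["width"])
C=cal("wrist"); im=ctrl.get_image("wrist"); save(n,im)
R0=np.array([540.5,39.7]); uy=np.array([.0645,.998]); ux=np.array([.998,-.0645])
for z in (60,70):
    for k,v in caps(im,C,z).items():
        for q in v:
            if 15<q[1]<90: print(z,k,q[0],q[1],q[2][:2],"row xy",np.round([(q[2][:2]-R0)@ux,(q[2][:2]-R0)@uy],1))
T=cal("top"); im=ctrl.get_image("top"); save(n+"t",im)
for k,v in caps(im,T,60).items(): print("top",k,[(q[0],q[2][:2]) for q in v if q[1]<18])
for k in ("dowel","mat"): print(k,[(d["uv"],round(d["score"],2),onz(T,d["uv"],5)[:2].round()) for d in ctrl.pinpoint(k,"top")[:2]])
E
python3 look.py l1
```

```text
t 23.1 [517.1 -16.9 246.3] 65.8962168366073
60 yellow (143.7, 164.7) 47.4 [546.  154.8] row xy [ -1.9 115.2]
60 yellow (88.4, 180.8) 28.1 [533.7 211.7] row xy [-17.9 171.2]
60 green (639.7, 122.1) 50.1 [ 554.5 -318.6] row xy [  37.1 -356.7]
60 white (619.3, 233.4) 52.1 [ 444.4 -315.8] row xy [ -73. -361.]
70 yellow (143.7, 164.7) 47.4 [547.2 149.7] row xy [ -0.4 110.2]
70 yellow (88.4, 180.8) 28.1 [535.2 205. ] row xy [-16.  164.6]
70 green (639.7, 122.1) 50.1 [ 555.4 -310.1] row xy [  37.4 -348.1]
70 white (619.3, 233.4) 52.1 [ 448.5 -307.3] row xy [ -69.4 -352.2]
top orange [((431.3, 220.7), array([ 443.7, -414. ]))]
top yellow [((271.3, 195.3), array([544.2, 153.2]))]
top green [((267.6, 92.0), array([917.7, 162.1])), ((405.7, 190.1), array([ 554.2, -326. ]))]
top white [((425.6, 184.6), array([ 572.6, -397.6])), ((400.6, 219.5), array([ 449.8, -304.9]))]
dowel [([400.0, 219.1], 0.71, array([ 452., -313.])), ([213.3, 222.2], 0.51, array([453., 373.]))]
mat [([214.6, 223.3], 0.74, array([449., 369.]))]
```

Yellow is in place. The white tub has been knocked to about (573,-399). I'll take orange next.

{"op": "apply_moves", "data": {"targets": [{"tx":-0.008,"ty":-0.04,"tz":0,"spin":1},{"tx":-0.016,"ty":-0.085,"tz":0,"spin":2},{"tx":-0.024,"ty":-0.13,"tz":0,"spin":3.7},{"tx":-0.033,"ty":-0.175,"tz":0,"spin":3.7},{"tx":-0.042,"ty":-0.22,"tz":0,"spin":3.7},{"tx":-0.05,"ty":-0.265,"tz":0,"spin":3.7},{"tx":-0.058,"ty":-0.31,"tz":-0.02,"spin":3.7},{"tx":-0.065,"ty":-0.35,"tz":-0.04,"spin":3.7}], "gripper": -0.6}}

```text
t: 24.1
ee_pos: [452.9, -368.3, 206.0]
orientation: [3.141, 0.003, 0.002]
ft_force: [0.3, 0.8, -0.1]
width: 70.4
grasp_force: 0.0
```

{"op": "apply_moves", "data": {"targets": [{"tx":-0.0055,"ty":-0.035,"tz":-0.02,"spin":0},{"tx":-0.0075,"ty":-0.049,"tz":-0.04,"spin":0},{"tx":-0.0075,"ty":-0.049,"tz":-0.06,"spin":0},{"tx":-0.0075,"ty":-0.049,"tz":-0.095,"spin":0},{"tx":-0.0075,"ty":-0.049,"tz":-0.13,"spin":0},{"tx":-0.0075,"ty":-0.049,"tz":-0.16,"spin":0},{"tx":-0.0075,"ty":-0.049,"tz":-0.18,"spin":0},{"tx":-0.0075,"ty":-0.049,"tz":-0.18,"spin":0}]}}

```text
t: 24.9
ee_pos: [443.9, -413.2, 22.8]
orientation: [-3.137, -0.004, 0.007]
ft_force: [-1.0, 0.1, 0.2]
width: 70.1
grasp_force: 0.0
```

{"op": "apply_moves", "data": {"targets": [{"tx":0,"ty":0,"tz":0,"spin":0},{"tx":0,"ty":0,"tz":0,"spin":0},{"tx":0,"ty":0,"tz":0,"spin":0},{"tx":0,"ty":0,"tz":0,"spin":0},{"tx":0,"ty":0,"tz":0,"spin":0},{"tx":0,"ty":0,"tz":0,"spin":0},{"tx":0,"ty":0,"tz":0,"spin":0},{"tx":0,"ty":0,"tz":0,"spin":0}], "gripper": 1}}

```text
t: 25.7
ee_pos: [445.7, -416.3, 27.5]
orientation: [3.14, 0.001, 0.003]
ft_force: [-0.4, 2.2, 7.4]
width: 45.4
grasp_force: 30.0
```

{"op": "apply_moves", "data": {"targets": [{"tx":0,"ty":0,"tz":0.01,"spin":0},{"tx":0,"ty":0,"tz":0.03,"spin":0},{"tx":0,"ty":0,"tz":0.06,"spin":0},{"tx":0,"ty":0,"tz":0.09,"spin":0},{"tx":0,"ty":0,"tz":0.12,"spin":0},{"tx":0,"ty":0,"tz":0.13,"spin":0},{"tx":0,"ty":0,"tz":0.13,"spin":0},{"tx":0,"ty":0,"tz":0.13,"spin":0}]}}

```text
t: 26.5
ee_pos: [444.4, -415.2, 155.2]
orientation: [-3.141, -0.001, 0.002]
ft_force: [-0.5, -0.1, -0.4]
width: 45.3
grasp_force: 30.0
```

```bash
python3 look.py l2
```

```text
t 26.5 [ 444.4 -415.2  155.2] 45.33227247693997
60 green (189.2, 44.4) 70.2 [ 555.2 -327.8] row xy [  38.4 -365.8]
60 white (297.7, 14.0) 68.7 [ 573.6 -400.1] row xy [  61.4 -436.8]
70 green (189.2, 44.4) 70.2 [ 553.6 -331.3] row xy [  37.  -369.4]
70 white (297.7, 14.0) 68.7 [ 571.2 -400.7] row xy [  59.  -437.5]
top orange []
top yellow [((271.1, 195.0), array([545.6, 154. ]))]
top green [((267.6, 92.0), array([917.7, 162.1])), ((405.6, 190.1), array([ 554.2, -325.7]))]
top white [((425.7, 184.6), array([ 572.7, -397.9])), ((400.6, 219.6), array([ 449.4, -305.1]))]
dowel [([215.8, 224.0], 0.75, array([446., 364.]))]
mat [([219.8, 224.0], 0.94, array([446., 350.]))]
```

{"op": "apply_moves", "data": {"targets": [{"tx":0.006,"ty":0.03,"tz":0,"spin":-1},{"tx":0.014,"ty":0.07,"tz":0,"spin":-2},{"tx":0.023,"ty":0.115,"tz":0,"spin":-3.7},{"tx":0.032,"ty":0.16,"tz":0,"spin":-3.7},{"tx":0.041,"ty":0.205,"tz":0,"spin":-3.7},{"tx":0.05,"ty":0.25,"tz":0,"spin":-3.7},{"tx":0.059,"ty":0.295,"tz":0,"spin":-3.7},{"tx":0.068,"ty":0.34,"tz":0,"spin":-3.7}]}}

```text
t: 27.5
ee_pos: [512.8, -73.9, 155.5]
orientation: [-3.14, 0.1, 0.002]
ft_force: [0.5, -0.4, -1.8]
width: 45.6
grasp_force: 30.0
```

{"op": "apply_moves", "data": {"targets": [{"tx":0.009,"ty":0.045,"tz":0,"spin":0},{"tx":0.018,"ty":0.09,"tz":0,"spin":0},{"tx":0.025,"ty":0.125,"tz":0,"spin":0},{"tx":0.03,"ty":0.15,"tz":0,"spin":0},{"tx":0.03,"ty":0.1535,"tz":0,"spin":0},{"tx":0.03,"ty":0.1535,"tz":-0.02,"spin":0},{"tx":0.03,"ty":0.1535,"tz":-0.045,"spin":0},{"tx":0.03,"ty":0.1535,"tz":-0.07,"spin":0}]}}

```text
t: 28.3
ee_pos: [542.7, 77.0, 85.1]
orientation: [3.14, -0.1, -0.0]
ft_force: [-0.0, 0.3, -1.5]
width: 45.7
grasp_force: 30.0
```

{"op": "apply_moves", "data": {"targets": [{"tx":0,"ty":0,"tz":-0.015,"spin":0},{"tx":0,"ty":0,"tz":-0.03,"spin":0},{"tx":0,"ty":0,"tz":-0.04,"spin":0},{"tx":0,"ty":0,"tz":-0.045,"spin":0},{"tx":0,"ty":0,"tz":-0.0475,"spin":0},{"tx":0,"ty":0,"tz":-0.0475,"spin":0},{"tx":0,"ty":0,"tz":-0.0475,"spin":0},{"tx":0,"ty":0,"tz":-0.0475,"spin":0}]}}

```text
t: 29.1
ee_pos: [543.5, 77.8, 39.3]
orientation: [-3.14, 0.1, -0.002]
ft_force: [0.1, 0.0, -1.4]
width: 45.8
grasp_force: 30.0
```

{"op": "apply_moves", "data": {"targets": [{"tx":0,"ty":0,"tz":0,"spin":0},{"tx":0,"ty":0,"tz":0,"spin":0},{"tx":0,"ty":0,"tz":0,"spin":0},{"tx":0,"ty":0,"tz":0,"spin":0},{"tx":0,"ty":0,"tz":0,"spin":0},{"tx":0,"ty":0,"tz":0.005,"spin":0},{"tx":0,"ty":0,"tz":0.03,"spin":0},{"tx":0,"ty":0,"tz":0.06,"spin":0}], "gripper": -0.5}}

```text
t: 29.9
ee_pos: [542.0, 77.6, 98.6]
orientation: [3.14, -0.1, -0.004]
ft_force: [0.1, 0.9, -0.1]
width: 65.8
grasp_force: 0.0
```

{"op": "apply_moves", "data": {"targets": [{"tx":0,"ty":0,"tz":0.04,"spin":0},{"tx":0,"ty":-0.03,"tz":0.08,"spin":0},{"tx":0,"ty":-0.07,"tz":0.11,"spin":0},{"tx":0,"ty":-0.11,"tz":0.13,"spin":0},{"tx":0,"ty":-0.14,"tz":0.14,"spin":0},{"tx":0,"ty":-0.14,"tz":0.14,"spin":0},{"tx":0,"ty":-0.14,"tz":0.14,"spin":0},{"tx":0,"ty":-0.14,"tz":0.14,"spin":0}]}}

```text
t: 30.7
ee_pos: [542.5, -61.3, 238.1]
orientation: [-3.14, 0.099, 0.002]
ft_force: [0.6, -0.1, -0.1]
width: 65.5
grasp_force: 0.0
```

```bash
python3 look.py l3
```

```text
t 30.7 [542.5 -61.3 238.1] 65.50918206758786Traceback (most recent call last):
  File "look.py", line 8, in <module>
    for k,v in caps(im,C,z).items():
               ~~~~^^^^^^^^
  File "caps.py", line 9, in caps
    out["white"]=blob(((h[...,1]<45)&(h[...,2]>150)).astype(np.uint8),C,z)
                 ~~~~^^^^^^^^^^^^^^^^^^^^^^^^^^^^^^^^^^^^^^^^^^^^^^^^^^^^^
  File "caps.py", line 18, in blob
    (cx,cy),(w,q),_=cv2.fitEllipse(cv2.convexHull(c))
                    ~~~~~~~~~~~~~~^^^^^^^^^^^^^^^^^^^
cv2.error: OpenCV(4.12.0) /io/opencv/modules/imgproc/src/shapedescr.cpp:361: error: (-201:Incorrect size of input array) There should be at least 5 points to fit the ellipse in function 'fitEllipseNoDirect'
```

```bash
sed -i 's/(cx,cy),(w,q),_=cv2.fitEllipse(cv2.convexHull(c))/c=cv2.convexHull(c)\n            if len(c)<5: continue\n            (cx,cy),(w,q),_=cv2.fitEllipse(c)/' caps.py; python3 look.py l3
```

```text
t 30.75 [542.5 -61.1 237.9] 65.84199759257733
60 orange (179.3, 192.0) 47.8 [543.2  77.2] row xy [ 0.3 37.6]
60 yellow (98.0, 194.0) 49.5 [546.1 155.7] row xy [ -1.9 116.1]
60 green (597.8, 152.3) 52.1 [ 556.1 -321.9] row xy [  38.9 -359.9]
60 white (575.8, 262.6) 49.8 [ 444.6 -314.6] row xy [ -72.9 -359.8]
70 orange (179.3, 192.0) 47.8 [545.2  72.9] row xy [ 2.5 33.4]
70 yellow (98.0, 194.0) 49.5 [548.  149.1] row xy [  0.4 109.7]
70 green (597.8, 152.3) 52.1 [ 557.7 -314.3] row xy [  40.  -352.2]
70 white (575.8, 262.6) 49.8 [ 449.5 -307.2] row xy [ -68.4 -352.1]
top orange [((292.4, 195.7), array([541.6,  78.1]))]
top yellow [((271.4, 195.3), array([544.5, 153. ]))]
top green [((267.5, 91.9), array([917.8, 162.3])), ((405.7, 190.1), array([ 554.2, -326. ]))]
top white [((425.6, 184.6), array([ 572.6, -397.6])), ((400.6, 219.7), array([ 449.2, -304.9]))]
dowel [([212.7, 223.3], 0.71, array([449., 376.]))]
mat []
```

{"op": "apply_moves", "data": {"targets": [{"tx":0.002,"ty":-0.035,"tz":0,"spin":1},{"tx":0.004,"ty":-0.08,"tz":0,"spin":2},{"tx":0.006,"ty":-0.125,"tz":0,"spin":3.7},{"tx":0.008,"ty":-0.17,"tz":0,"spin":3.7},{"tx":0.01,"ty":-0.21,"tz":-0.02,"spin":3.7},{"tx":0.012,"ty":-0.245,"tz":-0.04,"spin":3.7},{"tx":0.0125,"ty":-0.2645,"tz":-0.06,"spin":3.7},{"tx":0.0125,"ty":-0.2645,"tz":-0.09,"spin":3.7}], "gripper": -0.45}}

```text
t: 31.75
ee_pos: [556.5, -329.8, 148.7]
orientation: [3.14, -0.002, 0.004]
ft_force: [0.3, -0.6, -0.6]
width: 63.6
grasp_force: 0.0
```

{"op": "apply_moves", "data": {"targets": [{"tx":0,"ty":0,"tz":0,"spin":0},{"tx":0,"ty":0,"tz":-0.02,"spin":0},{"tx":0,"ty":0,"tz":-0.045,"spin":0},{"tx":0,"ty":0,"tz":-0.07,"spin":0},{"tx":0,"ty":0,"tz":-0.095,"spin":0},{"tx":0,"ty":0,"tz":-0.115,"spin":0},{"tx":0,"ty":0,"tz":-0.122,"spin":0},{"tx":0,"ty":0,"tz":-0.122,"spin":0}]}}

```text
t: 32.55
ee_pos: [555.6, -326.0, 26.6]
orientation: [-3.141, -0.003, 0.001]
ft_force: [0.8, -0.3, -0.0]
width: 63.6
grasp_force: 0.0
```

{"op": "apply_moves", "data": {"targets": [{"tx":0,"ty":0,"tz":0,"spin":0},{"tx":0,"ty":0,"tz":0,"spin":0},{"tx":0,"ty":0,"tz":0,"spin":0},{"tx":0,"ty":0,"tz":0,"spin":0},{"tx":0,"ty":0,"tz":0,"spin":0},{"tx":0,"ty":0,"tz":0,"spin":0},{"tx":0,"ty":0,"tz":0,"spin":0},{"tx":0,"ty":0,"tz":0,"spin":0}], "gripper": 1}}

```text
t: 33.35
ee_pos: [556.3, -327.1, 28.0]
orientation: [3.141, 0.001, 0.003]
ft_force: [0.4, 1.0, 6.8]
width: 45.5
grasp_force: 30.0
```

{"op": "apply_moves", "data": {"targets": [{"tx":0,"ty":0,"tz":0.01,"spin":0},{"tx":0,"ty":0,"tz":0.03,"spin":0},{"tx":0,"ty":0,"tz":0.06,"spin":0},{"tx":0,"ty":0,"tz":0.09,"spin":0},{"tx":0,"ty":0,"tz":0.12,"spin":0},{"tx":0,"ty":0,"tz":0.13,"spin":0},{"tx":0,"ty":0,"tz":0.13,"spin":0},{"tx":0,"ty":0,"tz":0.13,"spin":0}]}}

```text
t: 34.15
ee_pos: [554.8, -326.4, 155.6]
orientation: [-3.141, -0.001, 0.002]
ft_force: [-0.1, -0.8, -1.1]
width: 45.7
grasp_force: 30.0
```

```bash
python3 look.py l4
```

```text
t 34.15 [ 554.8 -326.4  155.6] 45.74659098760024
60 white (398.6, 164.8) 41.8 [ 585.5 -382.5] row xy [  72.1 -418.5]
60 white (420.0, 178.7) 60.7 [ 575.3 -398.7] row xy [  63.  -435.3]
60 white (322.3, 236.6) 73.2 [ 530.4 -327.3] row xy [  13.6 -366.9]
60 white (291.4, 343.3) 60.7 [ 437.1 -301.8] row xy [ -81.2 -347.5]
70 white (398.6, 164.8) 41.8 [ 587.  -380.3] row xy [  73.5 -416.2]
70 white (420.0, 178.7) 60.7 [ 577.2 -395.9] row xy [  64.7 -432.4]
70 white (322.3, 236.6) 73.2 [ 534.  -327.3] row xy [  17.2 -366.7]
70 white (291.4, 343.3) 60.7 [ 444.3 -302.8] row xy [ -73.9 -348. ]
top orange [((292.4, 195.7), array([541.6,  78.1]))]
top yellow [((271.2, 194.9), array([545.7, 153.7]))]
top green [((267.6, 92.0), array([917.7, 162.1]))]
top white []
dowel [([214.0, 220.6], 0.65, array([459., 371.]))]
mat [([216.1, 224.3], 0.75, array([445., 363.])), ([304.3, 210.2], 0.46, array([491.,  39.]))]
```

{"op": "apply_moves", "data": {"targets": [{"tx":-0.002,"ty":0.03,"tz":0,"spin":-1},{"tx":-0.004,"ty":0.07,"tz":0,"spin":-2},{"tx":-0.006,"ty":0.115,"tz":0,"spin":-3.7},{"tx":-0.008,"ty":0.16,"tz":0,"spin":-3.7},{"tx":-0.01,"ty":0.205,"tz":0,"spin":-3.7},{"tx":-0.013,"ty":0.25,"tz":0,"spin":-3.7},{"tx":-0.015,"ty":0.29,"tz":0,"spin":-3.7},{"tx":-0.017,"ty":0.32,"tz":0,"spin":-3.7}]}}

```text
t: 35.15
ee_pos: [537.7, -4.5, 155.9]
orientation: [-3.14, 0.098, 0.002]
ft_force: [1.5, 0.3, -0.1]
width: 45.7
grasp_force: 30.0
```

{"op": "apply_moves", "data": {"targets": [{"tx":0,"ty":0.0085,"tz":0,"spin":0},{"tx":0,"ty":0.0085,"tz":0,"spin":0},{"tx":0,"ty":0.0085,"tz":-0.02,"spin":0},{"tx":0,"ty":0.0085,"tz":-0.045,"spin":0},{"tx":0,"ty":0.0085,"tz":-0.07,"spin":0},{"tx":0,"ty":0.0085,"tz":-0.09,"spin":0},{"tx":0,"ty":0.0085,"tz":-0.105,"spin":0},{"tx":0,"ty":0.0085,"tz":-0.118,"spin":0}]}}

```text
t: 35.95
ee_pos: [538.5, 0.6, 37.6]
orientation: [3.14, -0.102, -0.001]
ft_force: [-3.0, 0.5, 38.2]
width: 45.4
grasp_force: 30.0
```

{"op": "apply_moves", "data": {"targets": [{"tx":0,"ty":0,"tz":0,"spin":0},{"tx":0,"ty":0,"tz":0,"spin":0},{"tx":0,"ty":0,"tz":0,"spin":0},{"tx":0,"ty":0,"tz":0,"spin":0},{"tx":0,"ty":0,"tz":0,"spin":0},{"tx":0,"ty":0,"tz":0,"spin":0},{"tx":0,"ty":0,"tz":0,"spin":0},{"tx":0,"ty":0,"tz":0,"spin":0}]}}

```text
t: 36.75
ee_pos: [538.5, 1.8, 38.8]
orientation: [-3.14, 0.1, -0.0]
ft_force: [0.2, 0.2, -0.7]
width: 45.6
grasp_force: 30.0
```

{"op": "apply_moves", "data": {"targets": [{"tx":0,"ty":0,"tz":0,"spin":0},{"tx":0,"ty":0,"tz":0,"spin":0},{"tx":0,"ty":0,"tz":0,"spin":0},{"tx":0,"ty":0,"tz":0,"spin":0},{"tx":0,"ty":0,"tz":0,"spin":0},{"tx":0,"ty":0,"tz":0.005,"spin":0},{"tx":0,"ty":0,"tz":0.03,"spin":0},{"tx":0,"ty":0,"tz":0.06,"spin":0}], "gripper": -0.5}}

```text
t: 37.55
ee_pos: [537.5, 1.8, 98.6]
orientation: [3.14, -0.1, -0.004]
ft_force: [1.5, -0.4, 0.4]
width: 65.8
grasp_force: 0.0
```

{"op": "apply_moves", "data": {"targets": [{"tx":0,"ty":0,"tz":0.04,"spin":0},{"tx":0.005,"ty":-0.03,"tz":0.08,"spin":1},{"tx":0.01,"ty":-0.07,"tz":0.11,"spin":2},{"tx":0.015,"ty":-0.115,"tz":0.14,"spin":3.7},{"tx":0.019,"ty":-0.16,"tz":0.14,"spin":3.7},{"tx":0.02,"ty":-0.2,"tz":0.14,"spin":3.7},{"tx":0.02,"ty":-0.22,"tz":0.14,"spin":3.7},{"tx":0.02,"ty":-0.22,"tz":0.14,"spin":3.7}]}}

```text
t: 38.35
ee_pos: [558.3, -220.8, 239.0]
orientation: [3.141, -0.004, 0.001]
ft_force: [-0.3, 0.6, 1.0]
width: 65.7
grasp_force: 0.0
```

```bash
python3 look.py l5
```

```text
t 38.35 [ 558.3 -220.8  239. ] 65.67217572229609
60 orange (15.4, 200.4) 52.3 [542.9  76. ] row xy [ 0.1 36.4]
60 green (92.3, 206.0) 47.3 [537.    3.6] row xy [ -1.2 -36.3]
60 white (506.5, 166.7) 46.2 [ 574.6 -398.5] row xy [  62.3 -435.1]
70 orange (15.4, 200.4) 52.3 [545.3  67.3] row xy [ 3.  27.9]
70 green (92.3, 206.0) 47.3 [539.6  -3. ] row xy [  1.9 -42.7]
70 white (506.5, 166.7) 46.2 [ 576.1 -393.3] row xy [  63.5 -429.8]
top orange [((292.4, 195.7), array([541.6,  78.1]))]
top yellow [((271.4, 195.3), array([544.5, 153. ]))]
top green [((267.6, 92.0), array([917.7, 162.1])), ((313.7, 196.7), array([536.7,   2.5]))]
top white [((50.5, 59.6), array([1050.1,  944.5]))]
dowel [([215.5, 225.4], 0.49, array([441., 365.])), ([215.9, 223.1], 0.28, array([450., 364.]))]
mat [([218.4, 222.8], 0.58, array([451., 355.]))]
```

{"op": "apply_moves", "data": {"targets": [{"tx":0.004,"ty":-0.035,"tz":0,"spin":0},{"tx":0.008,"ty":-0.08,"tz":0,"spin":0},{"tx":0.012,"ty":-0.12,"tz":-0.02,"spin":0},{"tx":0.016,"ty":-0.16,"tz":-0.04,"spin":0},{"tx":0.016,"ty":-0.1805,"tz":-0.06,"spin":0},{"tx":0.016,"ty":-0.1805,"tz":-0.08,"spin":0},{"tx":0.016,"ty":-0.1805,"tz":-0.1,"spin":0},{"tx":0.016,"ty":-0.1805,"tz":-0.12,"spin":0}], "gripper": -0.6}}

```text
t: 39.35
ee_pos: [574.9, -397.4, 117.8]
orientation: [-3.141, -0.003, 0.001]
ft_force: [0.6, -0.4, -0.1]
width: 70.3
grasp_force: 0.0
```

{"op": "apply_moves", "data": {"targets": [{"tx":0,"ty":0,"tz":-0.02,"spin":0},{"tx":0,"ty":0,"tz":-0.04,"spin":0},{"tx":0,"ty":0,"tz":-0.06,"spin":0},{"tx":0,"ty":0,"tz":-0.075,"spin":0},{"tx":0,"ty":0,"tz":-0.085,"spin":0},{"tx":0,"ty":0,"tz":-0.092,"spin":0},{"tx":0,"ty":0,"tz":-0.092,"spin":0},{"tx":0,"ty":0,"tz":-0.092,"spin":0}]}}

```text
t: 40.15
ee_pos: [574.9, -399.0, 27.2]
orientation: [3.141, 0.001, 0.001]
ft_force: [0.4, -1.0, -0.3]
width: 70.2
grasp_force: 0.0
```

{"op": "apply_moves", "data": {"targets": [{"tx":0,"ty":0,"tz":0,"spin":0},{"tx":0,"ty":0,"tz":0,"spin":0},{"tx":0,"ty":0,"tz":0,"spin":0},{"tx":0,"ty":0,"tz":0,"spin":0},{"tx":0,"ty":0,"tz":0,"spin":0},{"tx":0,"ty":0,"tz":0,"spin":0},{"tx":0,"ty":0,"tz":0,"spin":0},{"tx":0,"ty":0,"tz":0,"spin":0}], "gripper": 1}}

```text
t: 40.95
ee_pos: [574.7, -399.0, 27.1]
orientation: [3.141, 0.001, 0.001]
ft_force: [-1.1, -0.9, 4.8]
width: 45.7
grasp_force: 30.0
```

{"op": "apply_moves", "data": {"targets": [{"tx":0,"ty":0,"tz":0.01,"spin":0},{"tx":0,"ty":0,"tz":0.03,"spin":0},{"tx":0,"ty":0,"tz":0.06,"spin":0},{"tx":0,"ty":0,"tz":0.09,"spin":0},{"tx":0,"ty":0,"tz":0.12,"spin":0},{"tx":0,"ty":0,"tz":0.13,"spin":0},{"tx":0,"ty":0,"tz":0.13,"spin":0},{"tx":0,"ty":0,"tz":0.13,"spin":0}]}}

```text
t: 41.75
ee_pos: [573.8, -398.2, 155.3]
orientation: [-3.14, -0.001, 0.003]
ft_force: [-0.1, -0.2, -1.7]
width: 45.4
grasp_force: 30.0
```

{"op": "apply_moves", "data": {"targets": [{"tx":-0.004,"ty":0.03,"tz":0,"spin":-1},{"tx":-0.009,"ty":0.07,"tz":0,"spin":-2},{"tx":-0.015,"ty":0.115,"tz":0,"spin":-3.7},{"tx":-0.021,"ty":0.16,"tz":0,"spin":-3.7},{"tx":-0.027,"ty":0.205,"tz":0,"spin":-3.7},{"tx":-0.033,"ty":0.25,"tz":0,"spin":-3.7},{"tx":-0.038,"ty":0.29,"tz":0,"spin":-3.7},{"tx":-0.041,"ty":0.32,"tz":0,"spin":-3.7}]}}

```text
t: 42.55
ee_pos: [531.3, -76.3, 154.7]
orientation: [-3.139, 0.099, 0.006]
ft_force: [0.2, 0.1, -1.3]
width: 45.3
grasp_force: 30.0
```

{"op": "apply_moves", "data": {"targets": [{"tx":0,"ty":0.005,"tz":0,"spin":0},{"tx":0,"ty":0.005,"tz":0,"spin":0},{"tx":0,"ty":0.005,"tz":-0.02,"spin":0},{"tx":0,"ty":0.005,"tz":-0.04,"spin":0},{"tx":0,"ty":0.005,"tz":-0.06,"spin":0},{"tx":0,"ty":0.005,"tz":-0.075,"spin":0},{"tx":0,"ty":0.005,"tz":-0.09,"spin":0},{"tx":0,"ty":0.005,"tz":-0.1,"spin":0}]}}

```text
t: 43.35
ee_pos: [533.0, -75.2, 54.9]
orientation: [-3.14, 0.103, 0.003]
ft_force: [-0.8, 0.5, -1.4]
width: 45.8
grasp_force: 30.0
```

{"op": "apply_moves", "data": {"targets": [{"tx":0,"ty":0,"tz":-0.004,"spin":0},{"tx":0,"ty":0,"tz":-0.008,"spin":0},{"tx":0,"ty":0,"tz":-0.012,"spin":0},{"tx":0,"ty":0,"tz":-0.014,"spin":0},{"tx":0,"ty":0,"tz":-0.016,"spin":0},{"tx":0,"ty":0,"tz":-0.017,"spin":0},{"tx":0,"ty":0,"tz":-0.017,"spin":0},{"tx":0,"ty":0,"tz":-0.017,"spin":0}]}}

```text
t: 44.15
ee_pos: [533.6, -73.7, 39.8]
orientation: [3.14, -0.1, 0.0]
ft_force: [-0.9, 0.2, -1.4]
width: 45.6
grasp_force: 30.0
```

{"op": "apply_moves", "data": {"targets": [{"tx":0,"ty":0,"tz":0,"spin":0},{"tx":0,"ty":0,"tz":0,"spin":0},{"tx":0,"ty":0,"tz":0,"spin":0},{"tx":0,"ty":0,"tz":0,"spin":0},{"tx":0,"ty":0,"tz":0,"spin":0},{"tx":0,"ty":0,"tz":0.005,"spin":0},{"tx":0,"ty":0,"tz":0.03,"spin":0},{"tx":0,"ty":0,"tz":0.06,"spin":0}], "gripper": -0.5}}

```text
t: 44.95
ee_pos: [532.5, -73.6, 99.6]
orientation: [-3.14, 0.1, 0.004]
ft_force: [0.4, 0.2, 1.2]
width: 66.1
grasp_force: 0.0
```

{"op": "apply_moves", "data": {"targets": [{"tx":0,"ty":0,"tz":0.04,"spin":0},{"tx":0,"ty":0.02,"tz":0.08,"spin":0},{"tx":0,"ty":0.05,"tz":0.12,"spin":0},{"tx":0.01,"ty":0.08,"tz":0.15,"spin":0},{"tx":0.02,"ty":0.11,"tz":0.18,"spin":0},{"tx":0.03,"ty":0.112,"tz":0.2,"spin":0},{"tx":0.04,"ty":0.112,"tz":0.2,"spin":0},{"tx":0.04,"ty":0.112,"tz":0.2,"spin":0}]}}

```text
t: 45.75
ee_pos: [574.2, 38.1, 299.3]
orientation: [3.14, -0.1, 0.001]
ft_force: [0.0, -1.3, 0.4]
width: 66.2
grasp_force: 0.0
```

```bash
python3 look.py l6
python3 - <<'E'
from h import *
C=cal("wrist"); im=cv2.imread("pics/l6.png"); h=cv2.cvtColor(im,cv2.COLOR_BGR2HSV)
m=(((h[...,0]<8)|(h[...,0]>172))&(h[...,1]>150)&(h[...,2]>50)).astype(np.uint8)
nn,l,st,ce=cv2.connectedComponentsWithStats(m)
for i in range(1,nn):
    if st[i,4]>80: print("red",st[i].tolist(),ce[i].round(1),onz(C,ce[i],54).round(1))
for k,z in [("pull",18),("bar",54)]: print(k,[(d["uv"],round(d["score"],2),onz(C,d["uv"],z).round(1)) for d in ctrl.pinpoint(k,"wrist")])
E
```

```text
t 45.75 [574.2  38.1 299.3] 66.19495814342685
60 orange (288.8, 202.4) 38.0 [543.1  77.7] row xy [ 0.1 38.1]
60 yellow (222.5, 204.3) 37.9 [545.7 154.7] row xy [ -2.2 115.1]
60 yellow (174.6, 216.1) 23.2 [535.1 212.3] row xy [-16.5 171.9]
60 green (355.0, 203.9) 36.8 [536.3   1. ] row xy [ -1.7 -38.9]
70 orange (288.8, 202.4) 38.0 [545.5  76.6] row xy [ 2.6 37.1]
70 yellow (222.5, 204.3) 37.9 [548.1 151.6] row xy [  0.4 112.2]
70 yellow (174.6, 216.1) 23.2 [537.7 207.8] row xy [-13.6 167.6]
70 green (355.0, 203.9) 36.8 [538.9   1.8] row xy [  0.8 -37.9]
top orange [((292.4, 195.7), array([541.6,  78.1]))]
top yellow []
top green [((267.5, 91.9), array([917.8, 162.2]))]
top white [((400.8, 219.5), array([ 449.8, -305.7]))]
dowel [([253.1, 172.0], 0.54, array([636., 226.])), ([292.8, 197.4], 0.5, array([539.,  80.]))]
mat [([219.7, 223.9], 0.72, array([447., 350.])), ([242.9, 227.1], 0.66, array([433., 265.]))]
red [144, 135, 18, 11, 176] [152.3 139.6] [621.3 223.4  54. ]
red [188, 228, 32, 36, 468] [199.5 251.8] [484.3 191.4  54. ]
red [424, 228, 32, 37, 415] [443.1 252.4] [ 464.2 -104.2   54. ]
red [254, 254, 137, 11, 1250] [321.4 258.9] [465.2  44.2  54. ]
pull [([322.9, 238.6], 0.72, array([478.2,  41.3,  18. ])), ([319.8, 258.7], 0.31, array([450. ,  47.3,  18. ]))]
bar [([322.3, 259.5], 0.61, array([464.4,  43.1,  54. ]))]
```

View pics/l6.png

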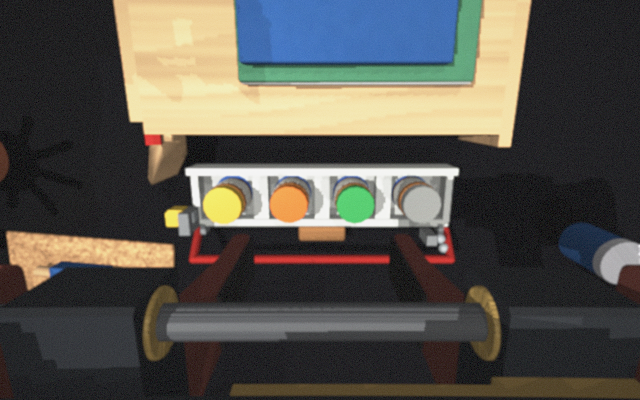

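All four tubs stand in their compartments (caps at rows 200–205, columns 224, 289, 355 and 418). The bar is at row 259, and the dowel is visible on the mat at the left. Next I'll bring the shut fingers, turned half round, in front of the bar.

{"op": "apply_moves", "data": {"targets": [{"tx":-0.02,"ty":0,"tz":0,"spin":8},{"tx":-0.04,"ty":0,"tz":0,"spin":16},{"tx":-0.06,"ty":0,"tz":0,"spin":24},{"tx":-0.08,"ty":0,"tz":0,"spin":32},{"tx":-0.1,"ty":0.002,"tz":0,"spin":40},{"tx":-0.12,"ty":0.004,"tz":0,"spin":48},{"tx":-0.138,"ty":0.006,"tz":0,"spin":56},{"tx":-0.138,"ty":0.008,"tz":0,"spin":64}], "gripper": 1}}

```text
t: 46.85
ee_pos: [433.0, 46.0, 299.2]
orientation: [-2.711, -1.586, 0.002]
ft_force: [0.7, -0.5, -0.6]
width: 5.3
grasp_force: 0.0
```

{"op": "apply_moves", "data": {"targets": [{"tx":0,"ty":0,"tz":0,"spin":8},{"tx":0,"ty":0,"tz":0,"spin":16},{"tx":0,"ty":0,"tz":0,"spin":24},{"tx":0,"ty":0,"tz":0,"spin":32},{"tx":0,"ty":0,"tz":-0.02,"spin":40},{"tx":0,"ty":0,"tz":-0.04,"spin":48},{"tx":0,"ty":0,"tz":-0.06,"spin":56},{"tx":0,"ty":0,"tz":-0.08,"spin":64}]}}

```text
t: 47.65
ee_pos: [435.1, 46.0, 218.7]
orientation: [-1.459, -2.782, 0.0]
ft_force: [-0.2, 0.8, -0.5]
width: 0.3
grasp_force: 0.0
```

{"op": "apply_moves", "data": {"targets": [{"tx":0,"ty":0,"tz":-0.02,"spin":8},{"tx":0,"ty":0,"tz":-0.04,"spin":16},{"tx":0,"ty":0,"tz":-0.06,"spin":24},{"tx":0,"ty":0,"tz":-0.08,"spin":32},{"tx":0,"ty":0,"tz":-0.1,"spin":40},{"tx":0,"ty":0,"tz":-0.11,"spin":48},{"tx":0,"ty":0,"tz":-0.11,"spin":52},{"tx":0,"ty":0,"tz":-0.11,"spin":52}]}}

```text
t: 48.45
ee_pos: [434.9, 46.0, 109.1]
orientation: [-0.1, -3.138, 0.0]
ft_force: [0.1, 0.1, 0.0]
width: 0.5
grasp_force: 0.0
```

{"op": "apply_moves", "data": {"targets": [{"tx":0,"ty":0,"tz":-0.02,"spin":0},{"tx":0,"ty":0,"tz":-0.04,"spin":0},{"tx":0,"ty":0,"tz":-0.055,"spin":0},{"tx":0,"ty":0,"tz":-0.063,"spin":0},{"tx":0,"ty":0,"tz":-0.063,"spin":0},{"tx":0,"ty":0,"tz":-0.063,"spin":0},{"tx":0,"ty":0,"tz":-0.063,"spin":0},{"tx":0,"ty":0,"tz":-0.063,"spin":0}]}}

```text
t: 49.25
ee_pos: [436.0, 46.3, 47.3]
orientation: [0.1, 3.139, 0.0]
ft_force: [0.9, -0.5, 0.3]
width: 0.2
grasp_force: 0.0
```

Run:
```python
from h import *
s=ctrl.get_obs(); print(s["ee_pos"],s["orientation"],s["ft_force"],s["width"])
im=ctrl.get_image("scene");S=cal("scene")
for k,z in [("bar",54),("pull",18)]:
  print(k,[(d["uv"],round(d["score"],2),onz(S,d["uv"],z).round(1)) for d in ctrl.pinpoint(k,"scene")[:2]])
```

```text
[436.02037181  46.27834148  47.32948659] [1.00478475e-01 3.13862367e+00 2.57003346e-04] [ 0.87699876 -0.51472684  0.34230569] 0.2076381467396401
bar [([318.0, 186.9], 0.86, array([465. ,  40.2,  54. ]))]
pull [([321.5, 197.4], 0.67, array([483.9,  38.2,  18. ])), ([439.6, 153.5], 0.24, array([616.2, 461.1,  18. ]))]
```

{"op": "apply_moves", "data": {"targets": [{"tx":0.006,"ty":0,"tz":-0.003,"spin":0},{"tx":0.012,"ty":-0.001,"tz":-0.003,"spin":0},{"tx":0.017,"ty":-0.001,"tz":-0.003,"spin":0},{"tx":0.022,"ty":-0.001,"tz":-0.003,"spin":0},{"tx":0.027,"ty":-0.002,"tz":-0.003,"spin":0},{"tx":0.032,"ty":-0.002,"tz":-0.003,"spin":0},{"tx":0.036,"ty":-0.002,"tz":-0.003,"spin":0},{"tx":0.036,"ty":-0.002,"tz":-0.003,"spin":0}]}}

```text
t: 50.2
ee_pos: [471.9, 44.2, 43.6]
orientation: [-0.1, -3.14, 0.0]
ft_force: [-0.1, -0.8, 0.1]
width: 0.7
grasp_force: 0.1
```

```bash
cat > st.py <<'E'
from h import *
s=ctrl.get_obs(); print(s["t"],s["ee_pos"].round(1),s["ft_force"].round(2))
for n in ("scene","top"):
  ctrl.get_image(n);S=cal(n)
  for k,z in [("bar",60),("pull",18)]:
    print(n,k,[(d["uv"],round(d["score"],2),onz(S,d["uv"],z).round(1)) for d in ctrl.pinpoint(k,n)[:2]])
E
python3 st.py
```

```text
50.2 [471.9  44.2  43.6] [-0.08 -0.78  0.06]
scene bar [([321.1, 189.7], 0.77, array([482.9,  37.5,  60. ])), ([372.5, 254.8], 0.68, array([751.5,  -4.9,  60. ]))]
scene pull [([323.0, 195.0], 0.97, array([480.1,  48. ,  18. ])), ([397.2, 189.3], 0.45, array([623.4, 242.6,  18. ]))]
top bar [([243.3, 227.9], 0.38, array([430.3, 253.9,  60. ]))]
top pull [([170.9, 204.7], 0.45, array([519.6, 524.5,  18. ])), ([399.9, 220.6], 0.24, array([ 446.4, -309.7,   18. ]))]
```

{"op": "apply_moves", "data": {"targets": [{"tx":0.003,"ty":0,"tz":0,"spin":0},{"tx":0.006,"ty":0,"tz":0,"spin":0},{"tx":0.009,"ty":-0.001,"tz":0,"spin":0},{"tx":0.012,"ty":-0.001,"tz":0,"spin":0},{"tx":0.015,"ty":-0.001,"tz":0,"spin":0},{"tx":0.017,"ty":-0.001,"tz":0,"spin":0},{"tx":0.017,"ty":-0.001,"tz":0,"spin":0},{"tx":0.017,"ty":-0.001,"tz":0,"spin":0}]}}

```text
t: 51.3
ee_pos: [488.6, 43.2, 43.7]
orientation: [0.1, 3.14, 0.0]
ft_force: [-0.1, 0.3, -0.5]
width: 0.2
grasp_force: 0.0
```

```bash
python3 st.py
```

```text
51.3 [488.6  43.2  43.7] [-0.05  0.26 -0.47]
scene bar [([324.9, 189.5], 0.72, array([490.3,  46.8,  60. ])), ([382.7, 143.7], 0.68, array([478.5, 318.1,  60. ]))]
scene pull [([322.5, 195.7], 0.7, array([481.,  45.,  18.]))]
top bar []
top pull []
```

{"op": "apply_moves", "data": {"targets": [{"tx":-0.02,"ty":0.001,"tz":0,"spin":0},{"tx":-0.04,"ty":0.002,"tz":0,"spin":0},{"tx":-0.053,"ty":0.003,"tz":0,"spin":0},{"tx":-0.053,"ty":0.003,"tz":-0.01,"spin":0},{"tx":-0.053,"ty":0.003,"tz":-0.02,"spin":0},{"tx":-0.053,"ty":0.003,"tz":-0.028,"spin":0},{"tx":-0.053,"ty":0.003,"tz":-0.028,"spin":0},{"tx":-0.053,"ty":0.003,"tz":-0.028,"spin":0}]}}

```text
t: 52.4
ee_pos: [435.7, 46.2, 15.1]
orientation: [-0.1, -3.139, 0.0]
ft_force: [0.3, -0.4, -0.7]
width: 0.3
grasp_force: 0.0
```

```bash
python3 st.py
python3 - <<'E'
from h import *
R0=np.array([540.5,39.7,10]); uy=np.array([.0645,.998,0]); ux=np.array([.998,-.0645,0]); uz=np.array([0,0,1.])
im=ctrl.get_image("scene"); save("s9",im); S=cal("scene")
h=cv2.cvtColor(im,cv2.COLOR_RGB2HSV); m=((h[...,0]<8)|(h[...,0]>172))&(h[...,1]>130)&(h[...,2]>50)
def ang(t): a=np.arctan2(28,-29)-t; return -45+40*np.cos(a),16+40*np.sin(a)
for t in np.arange(0,1.11,.15):
    x,z=ang(t); tot=0
    for y in np.arange(-150,151,5):
        u=proj(S,R0+x*ux+y*uy+z*uz).round().astype(int)
        if 0<=u[0]<640 and 0<=u[1]<400: tot+=m[u[1]-1:u[1]+2,u[0]].any()
    print(round(t,2),tot,"/61")
crop=im[150:260,250:410]; save("s9c",cv2.resize(crop,None,fx=5,fy=5,interpolation=2))
E
```

```text
52.4 [435.7  46.2  15.1] [ 0.33 -0.38 -0.69]
scene bar [([328.0, 192.3], 0.76, array([504.7,  46.9,  60. ])), ([337.1, 213.0], 0.71, array([580.1,  16. ,  60. ]))]
scene pull [([322.1, 199.9], 0.93, array([492.4,  33.1,  18. ]))]
top bar [([302.0, 206.6], 0.82, array([502.1,  44.6,  60. ]))]
top pull [([305.2, 212.0], 0.83, array([484.1,  35.1,  18. ]))]
0.0 0 /61
0.15 0 /61
0.3 0 /61
0.45 0 /61
0.6 0 /61
0.75 1 /61
0.9 57 /61
1.05 61 /61
```

View pics/s9c.png

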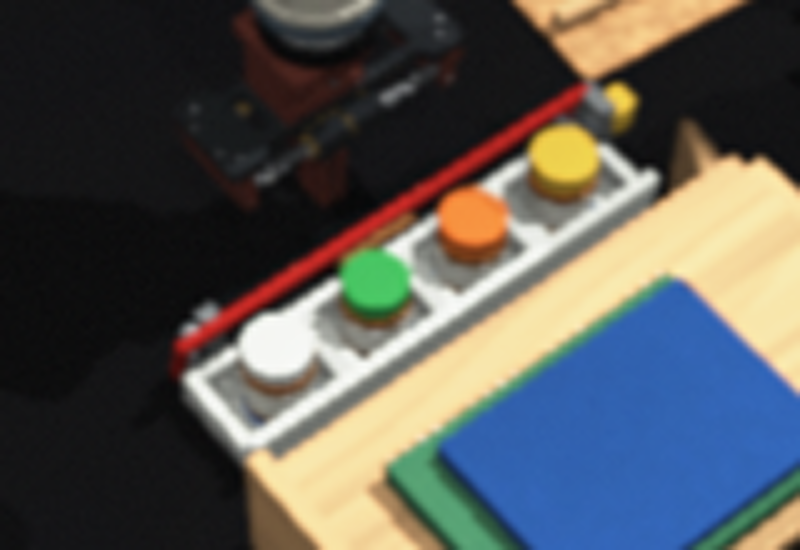

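The crop shows the red bar lying shut against the tray front, behind it the four tubs upright. I'll push the tray home now.

{"op": "apply_moves", "data": {"targets": [{"tx":0.012,"ty":-0.001,"tz":0,"spin":0},{"tx":0.024,"ty":-0.0015,"tz":0,"spin":0},{"tx":0.03,"ty":-0.002,"tz":0,"spin":0},{"tx":0.036,"ty":-0.0025,"tz":0,"spin":0},{"tx":0.042,"ty":-0.003,"tz":0,"spin":0},{"tx":0.048,"ty":-0.003,"tz":0,"spin":0},{"tx":0.055,"ty":-0.0035,"tz":0,"spin":0},{"tx":0.062,"ty":-0.004,"tz":0,"spin":0}]}}

```text
t: 53.55
ee_pos: [494.8, 42.1, 15.2]
orientation: [-0.1, -3.134, 0.001]
ft_force: [-7.2, 0.7, 4.4]
width: 0.7
grasp_force: 3.7
```

```bash
python3 st.py
```

```text
53.55 [494.8  42.1  15.2] [-7.15  0.72  4.37]
scene bar [([329.5, 199.1], 0.87, array([526.9,  33.1,  60. ]))]
scene pull [([328.9, 199.8], 0.62, array([506.6,  49.6,  18. ])), ([435.6, 129.1], 0.61, array([533.1, 537.4,  18. ]))]
top bar []
top pull []
```

{"op": "apply_moves", "data": {"targets": [{"tx":0.006,"ty":0,"tz":0,"spin":0},{"tx":0.012,"ty":-0.001,"tz":0,"spin":0},{"tx":0.018,"ty":-0.001,"tz":0,"spin":0},{"tx":0.024,"ty":-0.0015,"tz":0,"spin":0},{"tx":0.03,"ty":-0.002,"tz":0,"spin":0},{"tx":0.036,"ty":-0.0025,"tz":0,"spin":0},{"tx":0.042,"ty":-0.003,"tz":0,"spin":0},{"tx":0.048,"ty":-0.003,"tz":0,"spin":0}]}}

```text
t: 54.65
ee_pos: [542.3, 39.1, 15.1]
orientation: [-0.1, -3.134, 0.001]
ft_force: [-9.3, -2.8, 4.2]
width: 0.5
grasp_force: 4.8
```

{"op": "apply_moves", "data": {"targets": [{"tx":0.004,"ty":0,"tz":0,"spin":0},{"tx":0.008,"ty":-0.0005,"tz":0,"spin":0},{"tx":0.011,"ty":-0.001,"tz":0,"spin":0},{"tx":0.014,"ty":-0.001,"tz":0,"spin":0},{"tx":0.017,"ty":-0.001,"tz":0,"spin":0},{"tx":0.019,"ty":-0.001,"tz":0,"spin":0},{"tx":0.02,"ty":-0.001,"tz":0,"spin":0},{"tx":0.02,"ty":-0.001,"tz":0,"spin":0}]}}

```text
t: 55.45
ee_pos: [562.9, 37.8, 15.1]
orientation: [-0.1, -3.135, 0.001]
ft_force: [-7.5, -1.9, 3.2]
width: 0.5
grasp_force: 3.8
```

```bash
python3 st.py
```

```text
55.45 [562.9  37.8  15.1] [-7.49 -1.85  3.17]
scene bar [([345.3, 214.7], 0.6, array([601. ,  30.3,  60. ]))]
scene pull []
top bar []
top pull []
```

{"op": "apply_moves", "data": {"targets": [{"tx":0.001,"ty":0,"tz":0,"spin":0},{"tx":0.002,"ty":0,"tz":0,"spin":0},{"tx":0.003,"ty":0,"tz":0,"spin":0},{"tx":0.004,"ty":0,"tz":0,"spin":0},{"tx":0.005,"ty":0,"tz":0,"spin":0},{"tx":0.006,"ty":0,"tz":0,"spin":0},{"tx":0.006,"ty":0,"tz":0,"spin":0},{"tx":0.006,"ty":0,"tz":0,"spin":0}]}}

```text
t: 56.55
ee_pos: [568.8, 37.6, 15.0]
orientation: [-0.1, -3.135, 0.002]
ft_force: [-7.9, -4.1, 3.3]
width: 0.3
grasp_force: 3.8
```

```bash
python3 st.py
```

```text
56.55 [568.8  37.6  15. ] [-7.88 -4.08  3.33]
scene bar [([346.4, 214.2], 0.45, array([601.9,  34. ,  60. ]))]
scene pull []
top bar []
top pull []
```

{"op": "apply_moves", "data": {"targets": [{"tx":0.001,"ty":0,"tz":0,"spin":0},{"tx":0.002,"ty":0,"tz":0,"spin":0},{"tx":0.003,"ty":0,"tz":0,"spin":0},{"tx":0.004,"ty":0,"tz":0,"spin":0},{"tx":0.005,"ty":0,"tz":0,"spin":0},{"tx":0.005,"ty":0,"tz":0,"spin":0},{"tx":0.005,"ty":0,"tz":0,"spin":0},{"tx":0.005,"ty":0,"tz":0,"spin":0}]}}

```text
t: 57.65
ee_pos: [569.0, 37.8, 14.8]
orientation: [-0.099, -3.125, 0.002]
ft_force: [-20.6, -1.2, 16.8]
width: 0.5
grasp_force: 10.7
```

```bash
python3 st.py
```

```text
57.65 [569.   37.8  14.8] [-20.58  -1.2   16.81]
scene bar [([436.0, 127.8], 0.47, array([550.1, 506.6,  60. ])), ([345.4, 213.9], 0.39, array([599.1,  32.5,  60. ]))]
scene pull []
top bar [([473.1, 219.2], 0.22, array([ 446.2, -563.1,   60. ]))]
top pull [([274.4, 166.7], 0.66, array([652.2, 145.3,  18. ])), ([244.8, 226.0], 0.51, array([437.1, 255.8,  18. ]))]
```

The tray is at its stop. I'll back off and check that it holds.

{"op": "apply_moves", "data": {"targets": [{"tx":-0.005,"ty":0,"tz":0,"spin":0},{"tx":-0.015,"ty":0.001,"tz":0,"spin":0},{"tx":-0.03,"ty":0.002,"tz":0,"spin":0},{"tx":-0.06,"ty":0.003,"tz":0,"spin":0},{"tx":-0.1,"ty":0.005,"tz":0,"spin":0},{"tx":-0.13,"ty":0.005,"tz":0.03,"spin":0},{"tx":-0.15,"ty":0.005,"tz":0.07,"spin":0},{"tx":-0.15,"ty":0.005,"tz":0.11,"spin":0}]}}

```text
t: 58.75
ee_pos: [423.2, 43.3, 126.1]
orientation: [-0.099, -3.137, 0.0]
ft_force: [1.1, 0.2, -0.1]
width: 0.5
grasp_force: 0.0
```

{"op": "apply_moves", "data": {"targets": [{"tx":0,"ty":0,"tz":0.04,"spin":0},{"tx":0,"ty":0,"tz":0.08,"spin":0},{"tx":0,"ty":0,"tz":0.12,"spin":0},{"tx":0,"ty":0,"tz":0.16,"spin":0},{"tx":0,"ty":0,"tz":0.19,"spin":0},{"tx":0,"ty":0,"tz":0.19,"spin":0},{"tx":0,"ty":0,"tz":0.19,"spin":0},{"tx":0,"ty":0,"tz":0.19,"spin":0}]}}

```text
t: 59.55
ee_pos: [425.9, 43.3, 314.5]
orientation: [-0.1, -3.139, 0.0]
ft_force: [-0.2, 1.1, -0.1]
width: 0.3
grasp_force: 0.0
```

```bash
python3 st.py
python3 - <<'E'
from h import *
s=ctrl.get_obs(); uy=np.array([.0645,.998,0]); ux=np.array([.998,-.0645,0]); uz=np.array([0,0,1.]); R0=np.array([540.5,39.7,10])
for n in ("scene","wrist","top"):
    C=cal(n); im=ctrl.get_image(n); save("f_"+n,im)
    h=cv2.cvtColor(im,cv2.COLOR_RGB2HSV); m=((h[...,0]<8)|(h[...,0]>172))&(h[...,1]>130)&(h[...,2]>50)
    r=[]
    for T in (0,.05,.08,.09,.095,.098,.1):
        for t in (.6,.8,1.05):
            a=np.arctan2(28,-29)-t; x,z=-45+40*np.cos(a)+1000*T,16+40*np.sin(a)
            tot=0
            for y in np.arange(-140,141,10):
                u=proj(C,R0+x*ux+y*uy+z*uz).round().astype(int)
                if 0<=u[0]<640 and 0<=u[1]<400: tot+=int(m[u[1],u[0]])
            r.append((T,t,tot))
    print(n,[q for q in r if q[2]>3])
    for k,z in (("dowel",5),("mat",0),("dowel_tip",17)):
        if n!="wrist": print(k,[(np.round(d["uv"]),round(d["score"],2),onz(C,d["uv"],z)[:2].round()) for d in ctrl.pinpoint(k,n)[:2]])
    if n=="top":
        b=((h[...,0]>100)&(h[...,0]<130)&(h[...,1]>120)&(h[...,2]>50)).astype(np.uint8); nn,l,st,ce=cv2.connectedComponentsWithStats(b)
        print([(ce[i].round(1),st[i,4],onz(C,ce[i],29)[:2].round()) for i in range(1,nn) if st[i,4]>30 and 180<ce[i][0]<250])
E
```

```text
59.55 [425.9  43.3 314.5] [-0.17  1.07 -0.09]
scene bar [([347.3, 213.1], 0.42, array([600.9,  38.8,  60. ]))]
scene pull [([373.8, 251.7], 0.27, array([733.7,  23.7,  18. ]))]
top bar [([307.1, 179.3], 0.56, array([599.3,  24.9,  60. ]))]
top pull [([306.8, 188.0], 0.64, array([571.8,  27.8,  18. ]))]
scene [(0.09, 1.05, 10), (0.095, 1.05, 29), (0.098, 1.05, 5), (0.1, 0.8, 9)]
dowel [(array([388., 141.]), 0.57, array([454., 381.]))]
mat [(array([381., 142.]), 0.68, array([438., 363.]))]
dowel_tip [(array([361., 151.]), 0.78, array([428., 271.]))]
wrist []
top [(0.095, 1.05, 29), (0.098, 1.05, 29), (0.1, 1.05, 28)]
dowel [(array([214., 224.]), 0.49, array([448., 370.]))]
mat [(array([217., 223.]), 0.93, array([451., 362.])), (array([216., 223.]), 0.23, array([449., 365.]))]
dowel_tip [(array([274., 170.]), 0.74, array([639., 148.])), (array([244., 229.]), 0.59, array([425., 257.]))]
[(array([213.2, 222.9]), np.int32(108), array([450., 368.]))]
```

```bash
python3 -c "
from workcell import ctrl
print(ctrl.close_job())"
```

```text
the job is handed in; nothing more can be done
None
```

I handed the job in at about 60 s with every step done: catch pushed in with the dowel, dowel back on its mat, all four tubs upright in their own compartments, keeper bar shut, and tray home and holding; the hand-in returned no verdict.

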